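# Load the cheese sample carrier and lock its bar

### The job

Get the sample carrier ready for the graders: pull the retaining bar up out of its forks and lay it aside on the counter, then lay every cheese slice from the board flat and centred in a slot of its own in the carrier. When all are in, press the bar back down into both forks until the sprung jaw snaps shut over it and let go; leave the little dish on the board where it is.

Things in the scene. Friction and masses are not known exactly. Their poses are not given: they have to be found in the camera images.
- carrier: Fixed wooden sample carrier, 226 mm along its x, 94 mm along its y; origin at the centre of its underside, z up. Flat bed 14 mm above the counter. Six ribs along y (3 mm wide, 6 mm high, 56 mm long) part five slots side by side along x, 40 mm apart, each 37 mm wide and open at both y ends. A steel fork (see seat) stands at each x end.
- seat (a point): Where the bar's origin lies when the bar sits in both forks: 38 mm above the counter over the carrier's centre; the carrier's axes. The forks (8 mm thick, at x = -109 and +109 mm) have an upright gap 20 mm wide centred on y = 0, floor 29 mm above the counter; the -y prong is tall (54 mm, flared tip), the +y prong low (37 mm).
- jaw (a joint): Angle (rad) of the sprung jaw, one part hinged along the carrier's x: two uprights at x = -118 and +118 mm, on the forks' +y side, with smooth round noses (top 51 mm above the counter) overhanging the seated bar's flank by 3 mm. 0 = shut, by spring; grows as it swings out to +y (limit 0.4). The bar pressed straight down or pulled up past the noses moves it aside (5 to 15 N).
- bar: Loose aluminium bar, about 0.15 kg, 276 mm long (its x), round, 18 mm across, with a 22 mm square collar 10 mm long at each end; in the forks these lie just outside the jaw uprights (6 mm play each way). Origin on its axis at mid-length. Starts seated in the forks, its underside 15 mm above the bed. Lying on the counter its origin is 11 mm up.
- board: Fixed dark serving board 250 x 290 mm, 12 mm thick; origin at the centre of its underside. The slices start on it.
- dish: Small white ceramic dish, 56 mm across, 22 mm high, standing on the board among the slices; a bystander, to be left where it is. Origin at the centre of its underside.
- slot1 (a point): Centre of slot 1 on the carrier's bed (slots 1 to 5 lie in order along the carrier's x, 40 mm apart; axes are the carrier's). A slice fits with its long side along the carrier's y.
- slot2 (a point): Centre of slot 2 on the carrier's bed (slots 1 to 5 lie in order along the carrier's x, 40 mm apart; axes are the carrier's). A slice fits with its long side along the carrier's y.
- slot3 (a point): Centre of slot 3 on the carrier's bed (slots 1 to 5 lie in order along the carrier's x, 40 mm apart; axes are the carrier's). A slice fits with its long side along the carrier's y.
- slot4 (a point): Centre of slot 4 on the carrier's bed (slots 1 to 5 lie in order along the carrier's x, 40 mm apart; axes are the carrier's). A slice fits with its long side along the carrier's y.
- slot5 (a point): Centre of slot 5 on the carrier's bed (slots 1 to 5 lie in order along the carrier's x, 40 mm apart; axes are the carrier's). A slice fits with its long side along the carrier's y.
- slice1: Loose firm slice of hard cheese, 64 mm long (its x), 32 mm wide (its y), 8 mm thick, 25 g, dark rind on one short edge; origin at the centre of its underside, z up. Starts flat on the board; may be absent. All slices are alike and any slot will do.
- slice2: Loose firm slice of hard cheese, 64 mm long (its x), 32 mm wide (its y), 8 mm thick, 25 g, dark rind on one short edge; origin at the centre of its underside, z up. Starts flat on the board; may be absent. All slices are alike and any slot will do.
- slice3: Loose firm slice of hard cheese, 64 mm long (its x), 32 mm wide (its y), 8 mm thick, 25 g, dark rind on one short edge; origin at the centre of its underside, z up. Starts flat on the board; may be absent. All slices are alike and any slot will do.
- slice4: Loose firm slice of hard cheese, 64 mm long (its x), 32 mm wide (its y), 8 mm thick, 25 g, dark rind on one short edge; origin at the centre of its underside, z up. Starts flat on the board; may be absent. All slices are alike and any slot will do.
- slice5: Loose firm slice of hard cheese, 64 mm long (its x), 32 mm wide (its y), 8 mm thick, 25 g, dark rind on one short edge; origin at the centre of its underside, z up. Starts flat on the board; may be absent. All slices are alike and any slot will do.
There are look-alikes about, which are no part of the job. What is shaped like the slice4 but green or purple is not meant.

How it is judged:
By the outcome, as a careful person would: the job done as asked, in the order asked, and still so for the second after the job is handed in, with the robot touching nothing.
Of slice1, slice2, slice3, slice4, slice5 only 3 to 5 are there at a start; the rules pass over those that are not, and their reading is None.
At some moment in a run one of slice1, slice2, slice3, slice4, slice5 may be knocked a few centimetres aside while the robot is not near it.
Once in a run the grip may slacken for a moment while it holds something.
It also fails if it takes over 210 s, if anything falls off the work surface, if the arm or the gripper's body presses on something with over 40 N, if the wrist force passes 120 N, or if a joint passes its speed limit or range.

### The arm

A 6-joint arm with a two-finger parallel gripper is mounted at the origin on the work surface. World frame = base frame: x ahead of the robot, y to its left, z up, the work surface at z = 0. Lengths are in mm, angles in rad, forces in N, time in s.
With the tool pointing down it reaches from about 325 to 900 mm from the base axis. Payload 6.1 kg.
Tool frame: the origin (TCP) lies midway between the tips of the shut fingers; the grasp point (between the pads) lies 19 mm behind it (bot.tcp_to_grasp is the distance from the TCP to the grasp point, in mm); z points along the fingers, y is the line along which they close (so a half turn about z gives the same grasp; the last joint's range is limited). The gripper opens to 87 mm and grips with 3 to 60 N. Pads are 19 mm wide; open, the fingers measure 117 mm over their backs; the gripper's body (75 mm by 190 mm) begins 51 mm behind the grasp point.
Start: joints at [1.153, 0.22, 1.526, -0, 1.395, -0.126], TCP at [179.796, 598.572, 222.538] pointing down, gripper open.
Joint ranges: [-2.98, 2.98], [-0.91, 2.08], [0.09, 2.57], [-1.24, 4.39], [0.2, 2.65], [-2.68, 2.68]. Speed limits (rad/s): [2.57, 2.57, 3.01, 3.14, 3.14, 3.14].

### API

Orientations are given as a rotation vector (axis times angle).
In Python, from cell import monitor, optics, bot, spotter gives the robot as it stands.
- The arm moves only by the tool servo_tool, never from a script. Its argument "commands" is a list of rows, each an object with "dp": the shift along the tool's x, y, z scaled (see below), a list of three; "twist": the turn, a rotation vector about the tool's x, y, z scaled (see below), a list of three; "fingers": the opening, from 0 (shut) to 1 (fully open). A call has 1 to 12 rows; each row is the pose to reach, as a shift and turn from the pose commanded when the call began, along the tool's axes at that moment, turning the shorter way round; what a row does not reach only later rows make up. The controller multiplies each number of a shift by 0.3 m and each number of a turn by 180 degrees. A row lasts 1/10 s, in which the tool goes at most 50 mm and 8.59 degrees, less where a joint would pass 70% of its speed; a pose out of reach is approached as far as the arm can. A call with a number of a shift or a turn outside -1 to 1 is refused whole. A call with a gripper value outside its range is refused whole. The fingers move at their own pace and stop on an object; "grip_force" is the grip in N (left out, the last holds). Time passes only in rows, so rows that repeat a pose let the fingers close. It gives the time, the measured TCP pose, the force, the opening and the grip force at its end, in the units of the state.
- monitor.observe(): the state, without advancing time (a new reading comes with each control period).
- optics.snapshot(name): name is "scene" or "top" or "wrist"; returns a dict with "color" (480x640x3 uint8, red, green, blue), "range_z" (480x640 float32, mm along the optical axis (not along the pixel's ray), 0 where there is no reading), "camera_matrix" (3x3 intrinsics, pixels), "dist_coeffs" ([k1, k2, p1, p2, k3] as OpenCV has them; the pictures are not rectified), "xyz" and "orientation" of the camera in the world; the wrist camera has in their place "mount" (4x4, takes a point from camera to tool coordinates, whose origin is the TCP and whose axes are the flange's). Camera axes: x right, y up, looking along -z (the intrinsics and any distortion apply to the point x, -y, -z); pixel columns grow to the right and rows downward; lengths in mm; the calibration is good to about 2 mm. A picture is of the moment at which its call begins: read the wrist's pose just before it.
- bot.sign_off(): hands the job in; it is judged then, once.
Trained networks look in a picture, given as the dict that the camera call returned (one of the last four; its "shot" number tells which), for a name from the list of things; names that differ only in an ending like _2 or _b are one class to them, and where a whole thing is asked for, a point or a joint stands for the part that bears it (a point fixed in the world has none). Each returns a list of dicts, best first, with "confidence" (0 to 1); they miss things now and then, are a little off and sometimes report something else, mostly with a low value. They report only what shows in the picture. A call takes as long as a camera call. They do not tell look-alikes from the thing itself.
- spotter.cut_out(picture, name): "region" (480x640 bool, what is visible of it).
- spotter.spot_point(picture, name): "point" ([x, y, z] in mm, in world coordinates, good to about 4 mm: a listed point, or the origin of a listed thing).
The state is a dict: "clock": time; "qpos": joint angles; "joint_vel": joint speeds; "joint_torque": joint torques, N m; "tool_pos": TCP position; "orientation": TCP orientation; "wrist_force": force on the tool from outside, world axes, zero at the start; "wrist_torque": the same for the moment, N m; "opening": finger opening in mm; "gripper_force": force on a finger pad.
Only numpy, scipy, OpenCV 4.12 (cv2) and the standard library are available. Lean on these libraries where they do the work, as an engineer would, in place of code of your own. Each camera call takes 0.05 s, during which the arm holds its last target. There are 200 camera calls.

## Working session

There is one attempt and no reset: what is moved stays moved. The work goes in short steps, Python scripts to look and compute and a tool call to move; the robot and the scene stay as the last step left them, time stands still between calls to the robot, and variables do not carry over. Pictures are saved under pics/ and viewed, at most 14 in all, crops included, and the job is handed in when it is done.

Besides the shell and the picture viewer there is one more tool, called after "Emit:" as name([rows], argument=value, ...), one row to a line, values as JSON. servo_tool: Moves the arm, as the interface text tells. Its arguments: {"type":"object","properties":{"commands":{"type":"array"},"grip_force":{"type":"number"}},"required":["commands"]}

```bash
ls; mkdir -p pics; cat > h.py <<'E'
import numpy as np, cv2
from scipy.spatial.transform import Rotation as R
from cell import monitor, optics, bot, spotter
def pose(p, st=None):
    """camera->world 4x4"""
    T=np.eye(4)
    if 'mount' in p:
        st=st or monitor.observe()
        T[:3,:3]=R.from_rotvec(st['orientation']).as_matrix(); T[:3,3]=st['tool_pos']
        return T@np.array(p['mount'])
    o=np.array(p['orientation']); T[:3,:3]=R.from_rotvec(o).as_matrix() if o.size==3 else o
    T[:3,3]=p['xyz']; return T
def rays(p,px,T):
    n=cv2.undistortPoints(np.array(px,float).reshape(-1,1,2),np.array(p['camera_matrix']),np.array(p['dist_coeffs'])).reshape(-1,2)
    d=np.c_[n[:,0],-n[:,1],-np.ones(len(n))]
    return T[:3,3], d@T[:3,:3].T      # unit optical depth
def at_z(p,px,z,T):
    o,d=rays(p,px,T); return o+d*((z-o[2])/d[:,2])[:,None]
def by_depth(p,px,T):
    px=np.array(px).reshape(-1,2); r=p['range_z'][px[:,1].astype(int),px[:,0].astype(int)]
    o,d=rays(p,px,T); return o+d*r[:,None]
def save(p,n): cv2.imwrite('pics/'+n+'.png',p['color'][:,:,::-1])
E
python3 - <<'E'
from h import *
s=monitor.observe(); print({k:np.round(v,3).tolist() for k,v in s.items()})
for n in ('top','scene'):
    p=optics.snapshot(n); save(p,n+'0'); T=pose(p); print(n,np.round(T,3).tolist())
    print(np.round(p['camera_matrix'],1).tolist(),p['dist_coeffs'])
    for t in ('slice1','carrier','bar','dish','board','seat','jaw','slot1','slot2','slot3','slot4','slot5'):
        for d in spotter.spot_point(p,t): print(t,round(d['confidence'],2),np.round(d['point'],1))
E
```

```text
pics
{'clock': 0.0, 'qpos': [1.153, 0.221, 1.528, -0.0, 1.395, -0.126], 'joint_vel': [-0.001, 0.0, -0.002, -0.001, 0.0, -0.0], 'joint_torque': [-0.001, -49.462, -38.736, 0.07, 0.058, -0.0], 'tool_pos': [179.563, 598.019, 221.457], 'orientation': [-0.457, -3.108, 0.003], 'wrist_force': [-0.636, -0.034, -0.423], 'wrist_torque': [-0.043, 0.034, -0.001], 'gripper_force': 0.0, 'opening': 86.715}
top [[-0.001, 0.983, -0.184, 383.359], [-1.0, -0.0, 0.004, 18.547], [0.004, 0.184, 0.983, 1141.821], [0.0, 0.0, 0.0, 1.0]]
[[578.5, 0.0, 308.9], [0.0, 578.5, 229.3], [0.0, 0.0, 1.0]] [-0.18295295  0.          0.          0.          0.        ]
slice1 0.97 [320.4 186.7  -4. ]
slice1 0.97 [325.9 281.4   0.7]
slice1 0.9 [538.  134.4  10.9]
slice1 0.9 [454.2 140.6  10.2]
slice1 0.75 [737.9 234.4  -1.5]
slice1 0.73 [469.5 289.7  17. ]
slice1 0.67 [610.1 273.1  10.9]
slice1 0.57 [608.1 134.3   5.6]
carrier 0.84 [ 540.3 -212.6   -3.2]
carrier 0.4 [ 572.9 -204.4   19.9]
bar 0.69 [ 536.2 -215.    36.9]
dish 0.92 [538.3 274.8  12.6]
board 0.89 [543.2 209.2   2.3]
seat 0.94 [ 543.5 -214.1   39.1]Traceback (most recent call last):
  File "<stdin>", line 7, in <module>
ValueError: it knows: bar, board, carrier, dish, seat, slice, slot
```

```bash
python3 - <<'E'
from h import *
for n in ('top','scene'):
    p=optics.snapshot(n); save(p,n+'1'); T=pose(p)
    for t in ('seat','slot1','slot3','slot5','carrier','bar'):
        for d in spotter.spot_point(p,t): print(n,t,round(d['confidence'],2),np.round(d['point'],1))
    for d in spotter.cut_out(p,'slice'):
        m=d['region'].astype(np.uint8)
        c,s,a=cv2.minAreaRect(np.argwhere(m)[:,::-1].astype(np.float32))
        hsv=cv2.cvtColor(p['color'],cv2.COLOR_RGB2HSV)[m>0]
        dz=by_depth(p,[c],T)[0]
        b=cv2.boxPoints((c,s,a)); w=at_z(p,b,20,T)
        e=[w[1]-w[0],w[2]-w[1]]; L=[np.linalg.norm(x) for x in e]; l=e[int(np.argmax(L))]
        print(n,round(d['confidence'],2),np.round(c),np.median(hsv,axis=0),'depthpt',np.round(dz,1),'c',np.round(w.mean(0),1),'size',np.round(L,1),'ang',round(np.degrees(np.arctan2(l[1],l[0]))%180,1))
E
```

```text
top seat 0.82 [ 542.7 -218.1   36.2]
top slot1 0.95 [ 574.9 -207.2   15.8]
top slot1 0.92 [ 616.8 -202.3   13.2]
top slot1 0.91 [ 496.1 -222.4   15.7]
top slot1 0.6 [ 459.3 -227.1   15.4]
top slot1 0.6 [ 538.3 -216.7   12.8]
top slot3 0.95 [ 574.9 -207.2   15.8]
top slot3 0.92 [ 616.8 -202.3   13.2]
top slot3 0.91 [ 496.1 -222.4   15.7]
top slot3 0.6 [ 459.3 -227.1   15.4]
top slot3 0.6 [ 538.3 -216.7   12.8]
top slot5 0.95 [ 574.9 -207.2   15.8]
top slot5 0.92 [ 616.8 -202.3   13.2]
top slot5 0.91 [ 496.1 -222.4   15.7]
top slot5 0.6 [ 459.3 -227.1   15.4]
top slot5 0.6 [ 538.3 -216.7   12.8]
top carrier 0.7 [ 534.4 -214.8   -1.5]
top bar 0.84 [ 535.8 -216.4   35.3]
top 0.95 [242. 299.] [ 28. 120. 201.] depthpt [455.3 142.6  21.7] c [455.4 142.8  20. ] size [33.1 66.2] ang 82.7
top 0.95 [178. 224.] [ 26. 138. 200.] depthpt [605.6 276.1  19. ] c [605.4 276.   20. ] size [66.7 34.9] ang 98.9
top 0.94 [222. 372.] [ 65. 138. 155.] depthpt [315.3 182.6   6.3] c [316.1 180.7  20. ] size [66.6 33.6] ang 102.8
top 0.89 [171. 365.] [143. 133. 146.] depthpt [327.2 283.7   4.4] c [328.  280.1 
[... 1547 characters left out ...]
64.8
scene 0.81 [391. 339.] [ 65. 174. 104.] depthpt [734.9 231.    8.2] c [739.7 231.   20. ] size [33.2 67.4] ang 31.6
scene 0.81 [348. 376.] [142. 167. 105.] depthpt [841.8 180.7   9.2] c [845.2 181.2  20. ] size [32.8 63.5] ang 80.9
scene 0.69 [431. 295.] [ 21. 176. 184.] depthpt [609.8 274.9  19.8] c [609.7 274.7  20. ] size [37.8 67.6] ang 93.2
scene 0.6 [453. 249.] [ 21. 177. 184.] depthpt [476.  284.6  20.4] c [475.5 284.4  20. ] size [37.3 63.1] ang 87.5
scene 0.56 [429. 190.] [ 65. 179. 101.] depthpt [321.4 180.5   8.1] c [331.8 181.3  20. ] size [36.  63.4] ang 106.1
scene 0.54 [396. 223.] [ 21. 177. 184.] depthpt [460.1 141.6  21.3] c [459.  141.2  20. ] size [36.9 67.7] ang 81.5
```

View pics/top0.png

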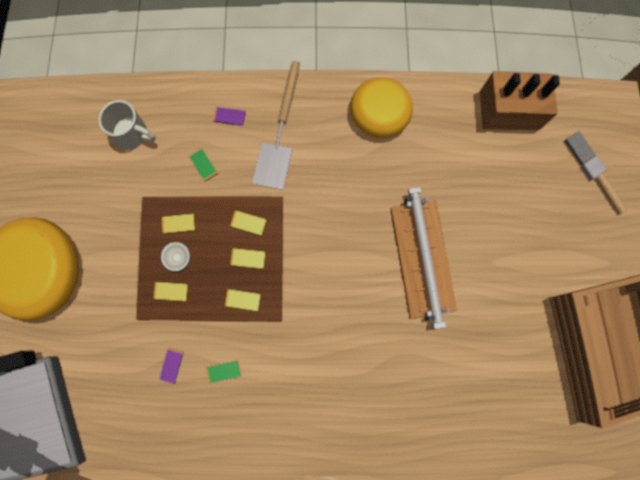

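The top view shows five yellow slices on the board, at pixels (178,224), (248,223), (248,258), (170,291) and (242,299). The dish is at (175,257) and the bar lies across the carrier at about (427,258). The green and purple pieces on the counter are decoys. I'll add a helper that works out moves, then get a wrist view over the board on the way to the carrier.

```bash
cat >> h.py <<'E'
def goal(x,y,z,ang,start=None):
    """dp, twist for a vertical tool whose y axis lies at ang (deg, mod 180); start=(pos,rotvec) or the measured pose"""
    if start is None: s=monitor.observe(); start=(s['tool_pos'],s['orientation'])
    R0=R.from_rotvec(start[1]).as_matrix(); best=None
    for a in (ang,ang+180):
        yy=np.array([np.cos(np.radians(a)),np.sin(np.radians(a)),0]); zz=np.array([0,0,-1.])
        M=np.c_[np.cross(yy,zz),yy,zz]; v=R.from_matrix(R0.T@M).as_rotvec()
        if best is None or np.linalg.norm(v)<np.linalg.norm(best[0]): best=(v,M)
    p=np.array([x,y,z],float); d=R0.T@(p-np.array(start[0]))
    print('->',(x,y,z,ang),'dp',np.round(d/300,4).tolist(),'twist',np.round(best[0]/np.pi,4).tolist(),'rows',np.ceil(max(np.linalg.norm(d)/50,np.degrees(np.linalg.norm(best[0]))/8.59)))
    return p,R.from_matrix(best[1]).as_rotvec()
def chain(*g):
    s=None
    for x in g: s=goal(*x,start=s)
E
python3 - <<'E'
from h import *
chain((360,400,330,85),(500,200,330,90),(520,-60,330,95),(540,-200,330,99.3))
p=optics.snapshot('wrist'); print(np.round(p['mount'],3).tolist())
E
```

```text
-> (360, 400, 330, 85) dp [-0.7658, -0.4611, -0.3582] twist [-0.0, -0.0, -0.0651] rows 6.0
-> (500, 200, 330, 90) dp [-0.523, -0.6235, 0.0] twist [0.0, 0.0, -0.0278] rows 5.0
-> (520, -60, 330, 95) dp [-0.0667, -0.8667, 0.0] twist [-0.0, 0.0, -0.0278] rows 6.0
-> (540, -200, 330, 99.3) dp [-0.0257, -0.4707, -0.0] twist [0.0, -0.0, -0.0239] rows 3.0
[[0.0, 0.968, 0.249, 69.46], [1.0, -0.0, 0.0, 0.109], [0.0, 0.249, -0.968, -162.549], [0.0, 0.0, 0.0, 1.0]]
```

Emit:
servo_tool([
  {"dp": [-0.766,-0.461,-0.358],"twist": [0,0,-0.065],"fingers": 1},
  {"dp": [-0.766,-0.461,-0.358],"twist": [0,0,-0.065],"fingers": 1},
  {"dp": [-0.766,-0.461,-0.358],"twist": [0,0,-0.065],"fingers": 1},
  {"dp": [-0.766,-0.461,-0.358],"twist": [0,0,-0.065],"fingers": 1},
  {"dp": [-0.766,-0.461,-0.358],"twist": [0,0,-0.065],"fingers": 1},
  {"dp": [-0.766,-0.461,-0.358],"twist": [0,0,-0.065],"fingers": 1},
  {"dp": [-0.766,-0.461,-0.358],"twist": [0,0,-0.065],"fingers": 1},
])

```text
clock: 1.9
tool_pos: [363.8, 397.7, 333.0]
orientation: [0.145, 3.133, 0.003]
wrist_force: [-0.8, 0.8, 0.3]
opening: 86.8
gripper_force: 0.0
```

Emit:
servo_tool([
  {"dp": [-0.523,-0.623,0],"twist": [0,0,-0.028],"fingers": 1},
  {"dp": [-0.523,-0.623,0],"twist": [0,0,-0.028],"fingers": 1},
  {"dp": [-0.523,-0.623,0],"twist": [0,0,-0.028],"fingers": 1},
  {"dp": [-0.523,-0.623,0],"twist": [0,0,-0.028],"fingers": 1},
  {"dp": [-0.523,-0.623,0],"twist": [0,0,-0.028],"fingers": 1},
  {"dp": [-0.523,-0.623,0],"twist": [0,0,-0.028],"fingers": 1},
  {"dp": [-0.523,-0.623,0],"twist": [0,0,-0.028],"fingers": 1},
])

```text
clock: 2.6
tool_pos: [500.0, 200.0, 329.3]
orientation: [-0.002, -3.14, -0.001]
wrist_force: [0.1, -0.9, -0.7]
opening: 87.1
gripper_force: 0.0
```

Emit:
servo_tool([
  {"dp": [-0.067,-0.867,0],"twist": [0,0,-0.028],"fingers": 1},
  {"dp": [-0.067,-0.867,0],"twist": [0,0,-0.028],"fingers": 1},
  {"dp": [-0.067,-0.867,0],"twist": [0,0,-0.028],"fingers": 1},
  {"dp": [-0.067,-0.867,0],"twist": [0,0,-0.028],"fingers": 1},
  {"dp": [-0.067,-0.867,0],"twist": [0,0,-0.028],"fingers": 1},
  {"dp": [-0.067,-0.867,0],"twist": [0,0,-0.028],"fingers": 1},
  {"dp": [-0.067,-0.867,0],"twist": [0,0,-0.028],"fingers": 1},
])

```text
clock: 3.3
tool_pos: [520.2, -59.7, 329.7]
orientation: [0.137, -3.138, -0.001]
wrist_force: [-0.2, -0.1, -0.2]
opening: 87.1
gripper_force: 0.0
```

Emit:
servo_tool([
  {"dp": [-0.026,-0.471,0],"twist": [0,0,-0.024],"fingers": 0.6},
  {"dp": [-0.026,-0.471,0],"twist": [0,0,-0.024],"fingers": 0.6},
  {"dp": [-0.026,-0.471,0],"twist": [0,0,-0.024],"fingers": 0.6},
  {"dp": [-0.026,-0.471,0],"twist": [0,0,-0.024],"fingers": 0.6},
  {"dp": [-0.026,-0.471,0],"twist": [0,0,-0.024],"fingers": 0.6},
  {"dp": [-0.026,-0.471,0],"twist": [0,0,-0.024],"fingers": 0.6},
])

```text
clock: 3.9
tool_pos: [541.0, -197.3, 330.0]
orientation: [-0.261, 3.131, 0.002]
wrist_force: [0.2, 0.6, 0.6]
opening: 53.8
gripper_force: 0.0
```

```bash
python3 - <<'E'
from h import *
s=monitor.observe(); print(s['clock'],np.round(s['tool_pos'],1),np.round(s['orientation'],3),s['opening'],s['wrist_force'])
p=optics.snapshot('wrist'); save(p,'w1'); T=pose(p,s); print(T.round(2).tolist())
for t in ('seat','slot1','carrier','bar'):
    for d in spotter.spot_point(p,t): print(t,round(d['confidence'],2),np.round(d['point'],1))
ds=spotter.cut_out(p,'bar')
if ds:
    m=ds[0]['region'].astype(np.uint8); ys,xs=np.nonzero(m); P=by_depth(p,np.c_[xs,ys],T)
    P=P[P[:,2]>43]; print('top z',np.percentile(P[:,2],[5,50,95]))
    c=P.mean(0); u=np.linalg.svd((P-c)[:,:2],full_matrices=False)[2][0]; t=(P-c)[:,:2]@u
    print('c',c,'ang',np.degrees(np.arctan2(u[1],u[0])),'ext',t.min(),t.max(),'mid',c[:2]+u*(t.min()+t.max())/2)
E
```

```text
3.9 [ 541.  -197.3  330. ] [-2.610e-01  3.131e+00  2.000e-03] 53.79500354699545 [0.24048815 0.59678343 0.63406046]
[[-0.17, -0.96, -0.25, 472.53], [0.99, -0.16, -0.04, -208.07], [0.0, -0.25, 0.97, 492.49], [0.0, 0.0, 0.0, 1.0]]
seat 0.93 [ 536.6 -211.6   41.6]
slot1 0.95 [ 456.1 -226.8   17.6]
slot1 0.72 [ 574.7 -209.9   13.8]
slot1 0.72 [ 616.  -196.3   15.7]
slot1 0.65 [ 539.9 -212.4   13.7]
carrier 0.68 [ 536.7 -212.2    1.1]
bar 0.65 [ 536.7 -211.5   38.6]
top z [43.73031574 46.55384638 48.94472261]
c [ 521.13744917 -215.74240915   47.56961729] ang 8.600238309522217 ext -123.93509030712698 144.19145436139237 mid [ 531.15174748 -214.22784632]
```

View pics/w1.png

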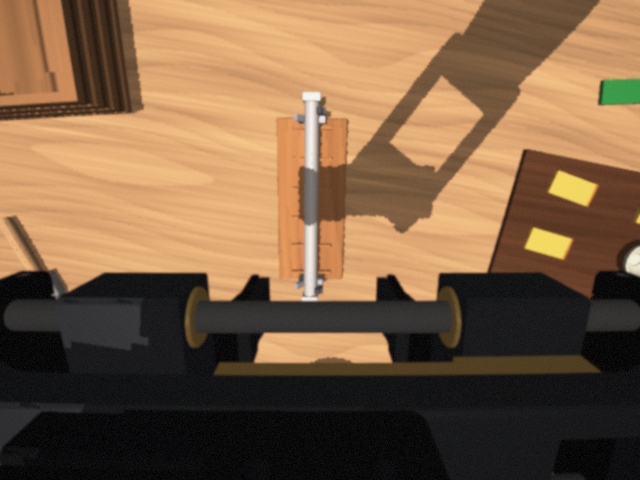

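The wrist view shows the bar running from the near collar at (312,97) to the far end at (310,298). The carrier is underneath, and the board is at right. The three cameras agree on the seat to within about 3 mm, near (537, -213.5, 38), with the bar at 8.7°.

```bash
python3 - <<'E'
from h import *
chain((537,-213.5,70,98.7),(537,-213.5,23,98.7))
E
```

```text
-> (537, -213.5, 70, 98.7) dp [0.0202, -0.0451, 0.8675] twist [-0.0001, 0.0001, 0.0042] rows 6.0
-> (537, -213.5, 23, 98.7) dp [0.0, 0.0, 0.1567] twist [-0.0, 0.0, -0.0] rows 1.0
```

Emit:
servo_tool([
  {"dp": [0.016,-0.045,0.3],"twist": [0,0,0.004],"fingers": 0.6},
  {"dp": [0.016,-0.045,0.6],"twist": [0,0,0.004],"fingers": 0.6},
  {"dp": [0.016,-0.045,0.867],"twist": [0,0,0.004],"fingers": 0.6},
  {"dp": [0.016,-0.045,0.867],"twist": [0,0,0.004],"fingers": 0.6},
  {"dp": [0.016,-0.045,0.867],"twist": [0,0,0.004],"fingers": 0.6},
  {"dp": [0.016,-0.045,0.867],"twist": [0,0,0.004],"fingers": 0.6},
  {"dp": [0.016,-0.045,0.867],"twist": [0,0,0.004],"fingers": 0.6},
  {"dp": [0.016,-0.045,0.867],"twist": [0,0,0.004],"fingers": 0.6},
  {"dp": [0.016,-0.045,0.867],"twist": [0,0,0.004],"fingers": 0.6},
  {"dp": [0.016,-0.045,0.867],"twist": [0,0,0.004],"fingers": 0.6},
  {"dp": [0.016,-0.045,0.867],"twist": [0,0,0.004],"fingers": 0.6},
])

```text
clock: 5.3
tool_pos: [539.0, -214.7, 71.7]
orientation: [-0.237, 3.13, -0.003]
wrist_force: [0.5, -0.4, 0.4]
opening: 51.9
gripper_force: 0.0
```

```bash
python3 - <<'E'
from h import *
chain((537,-213.5,23,98.7))
E
```

```text
-> (537, -213.5, 23, 98.7) dp [0.0065, 0.0053, 0.1624] twist [-0.0006, 0.0008, -0.0002] rows 1.0
```

Emit:
servo_tool([
  {"dp": [0,0.004,0.08],"twist": [0,0,0],"fingers": 0.6},
  {"dp": [0,0.004,0.16],"twist": [0,0,0],"fingers": 0.6},
  {"dp": [0,0.004,0.16],"twist": [0,0,0],"fingers": 0.6},
  {"dp": [0,0.004,0.16],"twist": [0,0,0],"fingers": 0.6},
], grip_force=15)

```text
clock: 5.7
tool_pos: [537.6, -212.9, 22.2]
orientation: [0.237, -3.132, -0.001]
wrist_force: [0.1, 0.0, -1.0]
opening: 52.2
gripper_force: 0.0
```

Emit:
servo_tool([
  {"dp": [0,0,0],"twist": [0,0,0],"fingers": 0},
  {"dp": [0,0,0],"twist": [0,0,0],"fingers": 0},
  {"dp": [0,0,0],"twist": [0,0,0],"fingers": 0},
  {"dp": [0,0,0],"twist": [0,0,0],"fingers": 0},
  {"dp": [0,0,0],"twist": [0,0,0],"fingers": 0},
  {"dp": [0,0,0],"twist": [0,0,0],"fingers": 0},
  {"dp": [0,0,0],"twist": [0,0,0],"fingers": 0},
  {"dp": [0,0,0],"twist": [0,0,0],"fingers": 0},
])

```text
clock: 6.5
tool_pos: [537.9, -213.1, 22.1]
orientation: [-0.237, 3.132, -0.0]
wrist_force: [-0.8, -0.2, 1.9]
opening: 17.5
gripper_force: 15.0
```

```bash
python3 - <<'E'
from h import *
for i in range(3):
    s=monitor.observe(); print(s['clock'],s['tool_pos'],s['orientation'],s['opening'],s['wrist_force'],s['wrist_torque'],s['gripper_force'])
E
```

```text
6.5 [ 537.93601031 -213.06521509   22.06768311] [-2.37290870e-01  3.13233206e+00 -3.62382723e-04] 17.53634741069308 [-0.77472575 -0.17165713  1.90906868] [-0.03518362  0.05865367 -0.03369805] 15.000173896551132
6.5 [ 537.93601031 -213.06521509   22.06768311] [-2.37290870e-01  3.13233206e+00 -3.62382723e-04] 17.53634741069308 [-0.77472575 -0.17165713  1.90906868] [-0.03518362  0.05865367 -0.03369805] 15.000173896551132
6.5 [ 537.93601031 -213.06521509   22.06768311] [-2.37290870e-01  3.13233206e+00 -3.62382723e-04] 17.53634741069308 [-0.77472575 -0.17165713  1.90906868] [-0.03518362  0.05865367 -0.03369805] 15.000173896551132
```

Emit:
servo_tool([
  {"dp": [0,0,0],"twist": [0,0,0],"fingers": 0},
  {"dp": [0,0,0],"twist": [0,0,0],"fingers": 0},
  {"dp": [0,0,-0.02],"twist": [0,0,0],"fingers": 0},
  {"dp": [0,0,-0.04],"twist": [0,0,0],"fingers": 0},
  {"dp": [0,0,-0.06],"twist": [0,0,0],"fingers": 0},
  {"dp": [0,0,-0.08],"twist": [0,0,0],"fingers": 0},
  {"dp": [0,0,-0.1],"twist": [0,0,0],"fingers": 0},
  {"dp": [0,0,-0.12],"twist": [0,0,0],"fingers": 0},
  {"dp": [0,0,-0.15],"twist": [0,0,0],"fingers": 0},
  {"dp": [0,0,-0.18],"twist": [0,0,0],"fingers": 0},
  {"dp": [0,0,-0.18],"twist": [0,0,0],"fingers": 0},
], grip_force=50)

```text
clock: 7.6
tool_pos: [538.9, -213.5, 78.1]
orientation: [-0.237, 3.13, -0.003]
wrist_force: [0.6, 0.5, -0.6]
opening: 16.8
gripper_force: 49.9
```

```bash
python3 - <<'E'
from h import *
s=monitor.observe(); print(s['clock'],s['tool_pos'],s['opening'],s['wrist_force'],s['wrist_torque'],s['gripper_force'])
p=optics.snapshot('scene'); cv2.imwrite('pics/s2.png',cv2.resize(p['color'][60:380,100:420,::-1],(640,640))[:600])
chain((520,-40,80,98.7),(520,-40,0,98.7))
E
```

```text
7.6 [ 538.90121262 -213.49067144   78.07273638] 16.843983182159214 [ 0.64331146  0.45203716 -0.55405705] [0.01255259 0.02173641 0.02173557] 49.938324093818665
-> (520, -40, 80, 98.7) dp [-0.0262, 0.5802, -0.01] twist [-0.0004, 0.0005, -0.0002] rows 4.0
-> (520, -40, 0, 98.7) dp [0.0, 0.0, 0.2667] twist [-0.0, 0.0, -0.0] rows 2.0
```

View pics/s2.png

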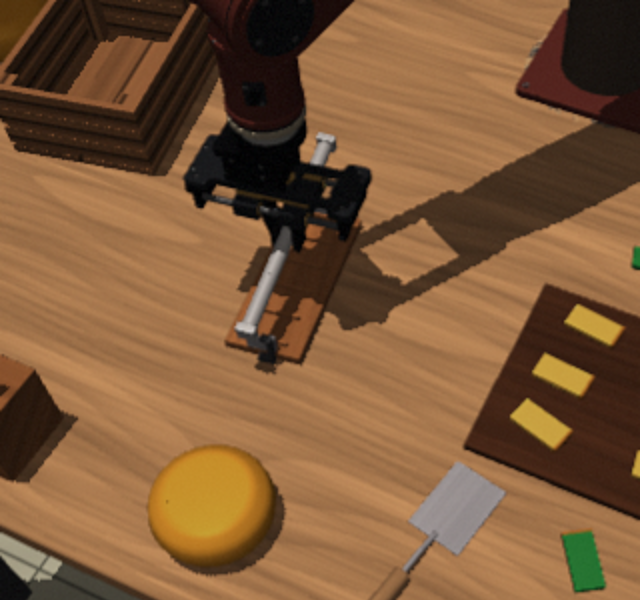

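The bar is clear of the forks and held. It will go down at (520, -40), on open counter. Fingertip clearance limits how low I can carry it, so it will drop the last few millimetres.

Emit:
servo_tool([
  {"dp": [-0.026,0.15,-0.01],"twist": [0,0,0],"fingers": 0},
  {"dp": [-0.026,0.3,-0.01],"twist": [0,0,0],"fingers": 0},
  {"dp": [-0.026,0.45,-0.01],"twist": [0,0,0],"fingers": 0},
  {"dp": [-0.026,0.58,0],"twist": [0,0,0],"fingers": 0},
  {"dp": [-0.026,0.58,0.08],"twist": [0,0,0],"fingers": 0},
  {"dp": [-0.026,0.58,0.16],"twist": [0,0,0],"fingers": 0},
  {"dp": [-0.026,0.58,0.22],"twist": [0,0,0],"fingers": 0},
  {"dp": [-0.026,0.58,0.245],"twist": [0,0,0],"fingers": 0},
  {"dp": [-0.026,0.58,0.245],"twist": [0,0,0],"fingers": 0},
  {"dp": [-0.026,0.58,0.245],"twist": [0,0,0],"fingers": 0},
])

```text
clock: 8.65
tool_pos: [519.6, -39.9, 2.7]
orientation: [-0.237, 3.132, -0.0]
wrist_force: [-0.7, -0.2, 0.8]
opening: 16.8
gripper_force: 50.0
```

```bash
python3 - <<'E'
from h import *
s=monitor.observe(); print(s['clock'],s['tool_pos'],s['opening'],s['wrist_force'],s['wrist_torque'],s['gripper_force'])
E
```

```text
8.65 [519.60014438 -39.9246223    2.74703915] 16.849109263114283 [-0.72692195 -0.21976321  0.76849699] [ 0.13005793 -0.11909122  0.01742836] 49.9977046251297
```

Emit:
servo_tool([
  {"dp": [0,0,0],"twist": [0,0,0],"fingers": 0.22},
  {"dp": [0,0,0],"twist": [0,0,0],"fingers": 0.24},
  {"dp": [0,0,0],"twist": [0,0,0],"fingers": 0.3},
  {"dp": [0,0,0],"twist": [0,0,0],"fingers": 0.45},
  {"dp": [0,0,0],"twist": [0,0,0],"fingers": 0.6},
  {"dp": [0,0,-0.1],"twist": [0,0,0],"fingers": 1},
  {"dp": [0,0,-0.25],"twist": [0,0,0],"fingers": 1},
  {"dp": [0,0,-0.4],"twist": [0,0,0],"fingers": 1},
  {"dp": [0,0,-0.55],"twist": [0,0,0],"fingers": 1},
  {"dp": [0,0,-0.7],"twist": [0,0,0],"fingers": 1},
  {"dp": [0,0,-0.85],"twist": [0,0,0],"fingers": 1},
  {"dp": [0,0,-0.85],"twist": [0,0,0],"fingers": 1},
], grip_force=15)

```text
clock: 9.85
tool_pos: [523.0, -40.6, 265.5]
orientation: [-0.236, 3.12, -0.006]
wrist_force: [1.2, -0.2, 0.7]
opening: 85.2
gripper_force: 0.0
```

```bash
python3 - <<'E'
from h import *
chain((640,-190,260,98.7))
E
```

```text
-> (640, -190, 260, 98.7) dp [-0.3101, -0.551, 0.025] twist [-0.0016, 0.004, -0.0002] rows 4.0
```

Emit:
servo_tool([
  {"dp": [-0.14,-0.58,-0.11],"twist": [0,0,0],"fingers": 1},
  {"dp": [-0.14,-0.58,-0.11],"twist": [0,0,0],"fingers": 1},
  {"dp": [-0.14,-0.58,-0.11],"twist": [0,0,0],"fingers": 1},
  {"dp": [-0.14,-0.58,-0.11],"twist": [0,0,0],"fingers": 1},
  {"dp": [-0.14,-0.58,-0.11],"twist": [0,0,0],"fingers": 1},
  {"dp": [-0.14,-0.58,-0.11],"twist": [0,0,0],"fingers": 1},
  {"dp": [-0.14,-0.58,-0.11],"twist": [0,0,0],"fingers": 1},
  {"dp": [-0.14,-0.58,-0.11],"twist": [0,0,0],"fingers": 1},
])

```text
clock: 10.65
tool_pos: [586.7, -204.0, 290.0]
orientation: [0.24, -3.132, -0.001]
wrist_force: [0.1, -0.0, 0.3]
opening: 87.0
gripper_force: 0.0
```

```bash
python3 - <<'E'
from h import *
s=monitor.observe(); print(s['clock'],s['tool_pos'],s['orientation'])
p=optics.snapshot('wrist'); T=pose(p,s); print(p['camera_matrix'])
np.save('w2T.npy',T); np.savez('w2.npz',**{k:np.array(v) for k,v in p.items()})
cv2.imwrite('pics/w2.png',p['color'][:,:,::-1])
for n in ('slot','seat'):
    for d in spotter.spot_point(p,n): print(n,round(d['confidence'],2),np.round(d['point'],1))
for d in spotter.cut_out(p,'slot'):
    ys,xs=np.nonzero(d['region']); P=by_depth(p,np.c_[xs,ys],T)
    print(len(xs),np.round([xs.mean(),ys.mean()]),np.round(np.median(P,axis=0),1))
p=optics.snapshot('top'); T=pose(p)
for n in ('slot',):
    for d in spotter.spot_point(p,n): print('top',n,round(d['confidence'],2),np.round(d['point'],1))
E
```

```text
10.65 [ 586.65595039 -204.01073403  290.04534588] [ 2.39582170e-01 -3.13192889e+00 -8.61782052e-04]
[[341.85456766   0.         322.62566993]
 [  0.         341.85456766 245.02530233]
 [  0.           0.           1.        ]]
slot 0.96 [ 538.6 -213.    12.6]
slot 0.95 [ 575.  -210.    12.7]
slot 0.76 [ 499.2 -219.5   20.1]
slot 0.75 [ 616.7 -197.9   14.7]
slot 0.69 [ 459.6 -229.7   14.6]
seat 0.65 [ 537.  -213.2   41. ]
14436 [321. 164.] [ 524.8 -214.6   14.6]
top slot 0.76 [ 572.4 -207.4   15.8]
top slot 0.62 [ 617.2 -199.8   16.9]
```

View pics/w2.png

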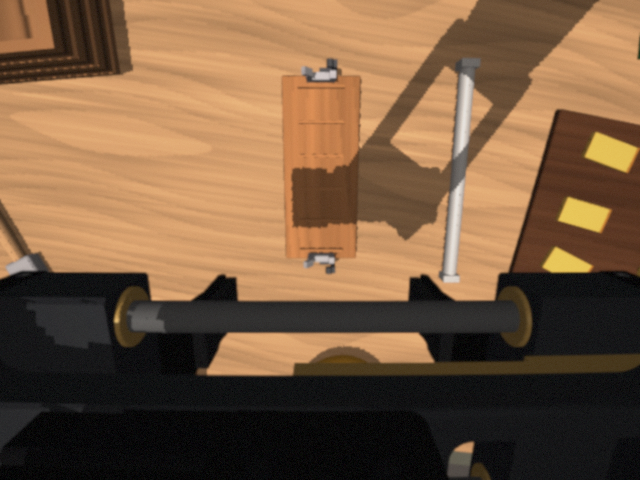

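The bar lies flat on the counter from about (467,63) to (449,278). The empty carrier spans (282,76) to (357,258), with the jaw on its right, +y side. I'll fit the carrier outline and the bar from depth.

```bash
cat > car.py <<'E'
from h import *
def fit(P,m):
    xy=P[m][:,:2].astype(np.float32); c,s,a=cv2.minAreaRect(xy); b=cv2.boxPoints((c,s,a))
    e=[b[1]-b[0],b[2]-b[1]]; l=max(e,key=np.linalg.norm)
    return np.round(c,1),np.round(s,1),round(np.degrees(np.arctan2(l[1],l[0]))%180,2)
E
python3 - <<'E'
from car import *
d=dict(np.load('w2.npz')); T=np.load('w2T.npy')
yy,xx=np.mgrid[40:290,260:400]; px=np.c_[xx.ravel(),yy.ravel()]
P=by_depth(d,px,T); z=P[:,2]
print('bed z',np.percentile(z[(z>9)&(z<25)],[5,50,95]),'counter',np.median(z[abs(z)<7]))
Q=at_z(d,px,14,T)
for lo in (6,8,10):
    m=((z>lo)&(z<24)).reshape(yy.shape).astype(np.uint8); m=cv2.morphologyEx(m,cv2.MORPH_OPEN,np.ones((5,5))); 
    n,l,st,_=cv2.connectedComponentsWithStats(m); k=1+np.argmax(st[1:,4]); print(lo,fit(Q,(l==k).ravel()))
# edges by colour: orange bed saturation
hsv=cv2.cvtColor(d['color'],cv2.COLOR_RGB2HSV)
for r in (100,140): print(r,hsv[r,270:375:3].tolist())
# bar
yy,xx=np.mgrid[40:300,420:500]; px=np.c_[xx.ravel(),yy.ravel()]; P=by_depth(d,px,T); z=P[:,2]
m=(z>9)&(z<40); print('bar',m.sum(),np.percentile(z[m],[50,90,98]),fit(P,m))
p=optics.snapshot('wrist'); s=monitor.observe(); T=pose(p,s); print(s['tool_pos'])
for d in spotter.spot_point(p,'bar')+spotter.spot_point(p,'carrier'): print(d['point'],d['confidence'])
E
```

```text
bed z [13.04853062 14.53771214 19.6700729 ] counter 0.46711602574418976
6 (array([ 536.5, -213.4]), array([224.7,  94.4]), np.float32(8.76))
8 (array([ 536.5, -213.4]), array([224.7,  94.4]), np.float32(8.76))
10 (array([ 536.5, -213.4]), array([224.7,  94.4]), np.float32(8.76))
100 [[15, 120, 219], [14, 123, 220], [15, 124, 220], [15, 122, 221], [13, 141, 197], [13, 155, 201], [13, 156, 199], [13, 156, 204], [13, 158, 210], [13, 154, 209], [13, 154, 207], [12, 157, 202], [13, 152, 211], [13, 156, 216], [13, 158, 218], [13, 154, 213], [13, 156, 203], [13, 155, 197], [13, 156, 203], [13, 153, 207], [13, 152, 196], [12, 155, 197], [13, 154, 194], [13, 156, 183], [13, 157, 182], [13, 155, 186], [12, 155, 191], [13, 155, 193], [13, 156, 190], [12, 151, 181], [14, 128, 171], [14, 124, 204], [14, 123, 205], [14, 124, 205], [14, 124, 206]]
140 [[14, 124, 218], [14, 125, 220], [15, 123, 221], [15, 123, 221], [14, 130, 202], [12, 154, 204], [13, 155, 206], [13, 155, 203], [13, 155, 209], [13, 154, 210], [13, 155, 204], [13, 156, 203], [12, 156, 204], [13, 156, 211], [13, 154, 219], [13, 154, 207], [13, 156, 200], [13, 157, 190], [13, 154, 197], [13, 153, 200], [12, 154, 194], [12, 153, 195], [13, 154, 200], [13, 156, 200], [13, 155, 188], [13, 153, 185], [13, 154, 186], [13, 155, 193], [13, 153, 198], [13, 154, 185], [14, 127, 187], [14, 123, 206], [14, 120, 163], [14, 128, 106], [13, 121, 105]]
bar 3406 [19.05588877 21.36168811 22.90679424] (array([515.7, -40.1]), array([274.7,  22.1]), np.float32(9.06))
[ 586.99593278 -205.16055727  290.49636478]
[517.7, -37.3, 15.1] 0.71
[535.9, -210.8, -0.3] 0.79
[535.2, 133.6, 13.3] 0.6
[536.2, -212.9, 39.9] 0.24
```

Carrier centre is (537, -213.4) at 8.76°, with the bed at z = 14.5. The bar is at (515.7, -40.1). Next is a precise view of the slices.

```bash
python3 - <<'E'
from h import *
chain((590,0,290,95),(590,205,290,90))
E
```

```text
-> (590, 0, 290, 95) dp [-0.1131, 0.6752, 0.0013] twist [-0.0, 0.0, 0.0204] rows 5.0
-> (590, 205, 290, 90) dp [-0.0596, 0.6807, -0.0] twist [-0.0, -0.0, 0.0278] rows 5.0
```

Emit:
servo_tool([
  {"dp": [-0.113,0.675,0],"twist": [0,0,0.02],"fingers": 1},
  {"dp": [-0.113,0.675,0],"twist": [0,0,0.02],"fingers": 1},
  {"dp": [-0.113,0.675,0],"twist": [0,0,0.02],"fingers": 1},
  {"dp": [-0.113,0.675,0],"twist": [0,0,0.02],"fingers": 1},
  {"dp": [-0.113,0.675,0],"twist": [0,0,0.02],"fingers": 1},
  {"dp": [-0.113,0.675,0],"twist": [0,0,0.02],"fingers": 1},
])

```text
clock: 11.7
tool_pos: [590.0, 1.2, 290.5]
orientation: [-0.144, 3.138, -0.001]
wrist_force: [0.3, -0.3, 0.3]
opening: 87.4
gripper_force: 0.0
```

Emit:
servo_tool([
  {"dp": [-0.06,0.68,0],"twist": [0,0,0.028],"fingers": 1},
  {"dp": [-0.06,0.68,0],"twist": [0,0,0.028],"fingers": 1},
  {"dp": [-0.06,0.68,0],"twist": [0,0,0.028],"fingers": 1},
  {"dp": [-0.06,0.68,0],"twist": [0,0,0.028],"fingers": 1},
  {"dp": [-0.06,0.68,0],"twist": [0,0,0.028],"fingers": 1},
  {"dp": [-0.06,0.68,0],"twist": [0,0,0.028],"fingers": 1},
  {"dp": [-0.06,0.68,0],"twist": [0,0,0.028],"fingers": 1},
  {"dp": [-0.06,0.68,0],"twist": [0,0,0.028],"fingers": 1},
])

```text
clock: 12.5
tool_pos: [590.5, 202.3, 290.3]
orientation: [-0.004, -3.142, 0.001]
wrist_force: [0.1, -0.3, -0.5]
opening: 87.1
gripper_force: 0.0
```

```bash
cat > sl.py <<'E'
from car import *
def slices(cam,show=None):
    """yellow slices: fitted centre, size, angle at z of top, from colour within spotter regions"""
    s=monitor.observe(); p=optics.snapshot(cam); T=pose(p,s)
    if show: save(p,show)
    hsv=cv2.cvtColor(p['color'],cv2.COLOR_RGB2HSV); out=[]
    y=cv2.inRange(hsv,(10,60,60),(35,255,255))
    for d in spotter.cut_out(p,'slice'):
        h=np.median(hsv[d['region']],axis=0)
        if not 12<h[0]<36: continue
        ys,xs=np.nonzero(d['region']); px=np.c_[xs,ys]; z=np.median(by_depth(p,px,T)[:,2])
        f=fit(at_z(p,px,z,T),slice(None)); out.append((round(d['confidence'],2),np.round([xs.mean(),ys.mean()]),round(float(z),1))+f)
    for o in sorted(out,key=lambda o:o[3][0]): print(cam,*o)
    return p,T
E
python3 - <<'E'
from sl import *
print(monitor.observe()['tool_pos'])
slices('wrist','w3'); slices('top')
E
```

```text
[590.49075793 202.30473436 290.29334943]
wrist 0.61 [273.  99.] 20.4 [454.3 144. ] [64.2 32.3] 81.34
wrist 0.59 [392. 113.] 20.2 [469.5 285.7] [65.6 33.1] 86.23
wrist 0.83 [268. 170.] 20.5 [535.9 134.8] [64.8 32.2] 84.18
wrist 0.6 [379. 225.] 20.5 [605.6 275.5] [33.8 66.3] 94.97
wrist 0.72 [271. 226.] 20.5 [607.1 135.6] [64.6 34.1] 73.83
top 0.6 [242. 300.] 19.2 [455.4 142.9] [64.3 32.6] 82.23
top 0.59 [247. 258.] 18.9 [535.9 134. ] [64.7 33.3] 83.54
top 0.76 [248. 223.] 18.5 [607.4 134.8] [64.1 34.3] 71.46
```

View pics/w3.png

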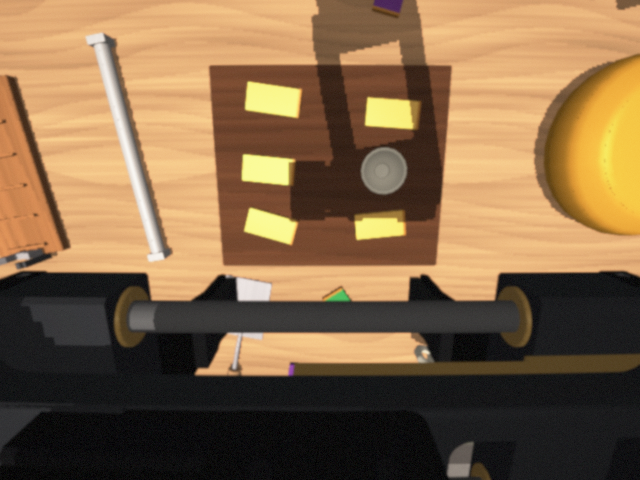

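The wrist view shows all five slices, at (273,99), (392,113), (268,170), (379,225) and (271,226). Their tops are at z ≈ 20.4. The dish is at (384,171) and the bar lies at left. I'll start with the slice at (455, 143.5).

```bash
python3 - <<'E'
from h import *
chain((455,143.5,70,81.5))
E
```

```text
-> (455, 143.5, 70, 81.5) dp [0.4507, -0.2002, 0.7348] twist [-0.0, 0.0001, 0.0468] rows 6.0
```

Emit:
servo_tool([
  {"dp": [0.451,-0.205,0.735],"twist": [0,0,0.047],"fingers": 1},
  {"dp": [0.451,-0.205,0.735],"twist": [0,0,0.047],"fingers": 1},
  {"dp": [0.451,-0.205,0.735],"twist": [0,0,0.047],"fingers": 1},
  {"dp": [0.451,-0.205,0.735],"twist": [0,0,0.047],"fingers": 1},
  {"dp": [0.451,-0.205,0.735],"twist": [0,0,0.047],"fingers": 1},
  {"dp": [0.451,-0.205,0.735],"twist": [0,0,0.047],"fingers": 1},
  {"dp": [0.451,-0.205,0.735],"twist": [0,0,0.047],"fingers": 1},
  {"dp": [0.451,-0.205,0.735],"twist": [0,0,0.047],"fingers": 1},
  {"dp": [0.451,-0.205,0.735],"twist": [0,0,0.047],"fingers": 1},
  {"dp": [0.451,-0.205,0.735],"twist": [0,0,0.047],"fingers": 1},
])

```text
clock: 13.7
tool_pos: [457.4, 143.6, 72.1]
orientation: [0.231, 3.129, 0.002]
wrist_force: [0.0, 0.7, 0.7]
opening: 87.1
gripper_force: 0.0
```

```bash
python3 - <<'E'
from h import *
s=monitor.observe(); print(s['tool_pos'],s['orientation'],np.abs(s['joint_vel']).max())
chain((455,143.5,14,81.5))
E
```

```text
[457.40529813 143.61170989  72.12008748] [2.30574880e-01 3.12872732e+00 1.57761346e-03] 0.01833708551135642
-> (455, 143.5, 14, 81.5) dp [0.0087, -0.0018, 0.1937] twist [0.0004, 0.0014, 0.0004] rows 2.0
```

Emit:
servo_tool([
  {"dp": [0.002,0,0.1],"twist": [0,0,0],"fingers": 1},
  {"dp": [0.002,0,0.16],"twist": [0,0,0],"fingers": 1},
  {"dp": [0.002,0,0.186],"twist": [0,0,0],"fingers": 1},
  {"dp": [0.002,0,0.186],"twist": [0,0,0],"fingers": 1},
  {"dp": [0.002,0,0.186],"twist": [0,0,0],"fingers": 1},
  {"dp": [0.002,0,0.186],"twist": [0,0,0],"fingers": 1},
], grip_force=20)

```text
clock: 14.3
tool_pos: [455.4, 143.4, 15.3]
orientation: [0.231, 3.131, 0.001]
wrist_force: [0.3, 0.6, -0.9]
opening: 86.7
gripper_force: 0.0
```

Emit:
servo_tool([
  {"dp": [0,0,0],"twist": [0,0,0],"fingers": 0},
  {"dp": [0,0,0],"twist": [0,0,0],"fingers": 0},
  {"dp": [0,0,0],"twist": [0,0,0],"fingers": 0},
  {"dp": [0,0,0],"twist": [0,0,0],"fingers": 0},
  {"dp": [0,0,0],"twist": [0,0,0],"fingers": 0},
  {"dp": [0,0,0],"twist": [0,0,0],"fingers": 0},
])

```text
clock: 14.9
tool_pos: [454.2, 143.2, 14.2]
orientation: [0.231, 3.133, 0.0]
wrist_force: [-0.7, 0.1, 2.3]
opening: 63.4
gripper_force: 20.0
```

Emit:
servo_tool([
  {"dp": [0,0,-0.06],"twist": [0,0,0],"fingers": 0},
  {"dp": [0,0,-0.14],"twist": [0,0,0],"fingers": 0},
  {"dp": [0,0,-0.22],"twist": [0,0,0],"fingers": 0},
  {"dp": [0,0,-0.22],"twist": [0,0,0],"fingers": 0},
  {"dp": [0,0,-0.22],"twist": [0,0,0],"fingers": 0},
  {"dp": [0,0,-0.22],"twist": [0,0,0],"fingers": 0},
])

```text
clock: 15.5
tool_pos: [453.1, 143.0, 78.9]
orientation: [-0.231, -3.131, 0.001]
wrist_force: [0.2, -0.1, -0.2]
opening: 63.5
gripper_force: 20.0
```

```bash
python3 - <<'E'
from h import *
s=monitor.observe(); print(s['tool_pos'],s['opening'],s['gripper_force'],np.abs(s['joint_vel']).max())
chain((455,-40,80,90),(457.9,-225.6,60,98.76),(457.9,-225.6,16,98.76))
E
```

```text
[453.10319262 142.99597413  78.85230625] 63.45185544258183 19.99990850687027 0.00933573644388833
-> (455, -40, 80, 90) dp [-0.0958, -0.6025, -0.0037] twist [-0.0001, -0.0006, -0.0469] rows 4.0
-> (457.9, -225.6, 60, 98.76) dp [-0.0097, -0.6187, 0.0667] twist [-0.0, 0.0, -0.0487] rows 4.0
-> (457.9, -225.6, 16, 98.76) dp [-0.0, -0.0, 0.1467] twist [0.0, -0.0, 0.0] rows 1.0
```

Emit:
servo_tool([
  {"dp": [-0.096,-0.602,0],"twist": [0,0,-0.047],"fingers": 0},
  {"dp": [-0.096,-0.602,0],"twist": [0,0,-0.047],"fingers": 0},
  {"dp": [-0.096,-0.602,0],"twist": [0,0,-0.047],"fingers": 0},
  {"dp": [-0.096,-0.602,0],"twist": [0,0,-0.047],"fingers": 0},
  {"dp": [-0.096,-0.602,0],"twist": [0,0,-0.047],"fingers": 0},
])

```text
clock: 16.0
tool_pos: [455.4, -43.6, 79.1]
orientation: [-0.007, -3.14, 0.002]
wrist_force: [-0.1, 0.7, -0.1]
opening: 63.9
gripper_force: 20.0
```

Emit:
servo_tool([
  {"dp": [-0.01,-0.619,0],"twist": [0,0,-0.049],"fingers": 0},
  {"dp": [-0.01,-0.619,0],"twist": [0,0,-0.049],"fingers": 0},
  {"dp": [-0.01,-0.619,0],"twist": [0,0,-0.049],"fingers": 0},
  {"dp": [-0.01,-0.619,0],"twist": [0,0,-0.049],"fingers": 0},
  {"dp": [-0.01,-0.619,0.067],"twist": [0,0,-0.049],"fingers": 0},
  {"dp": [-0.01,-0.619,0.067],"twist": [0,0,-0.049],"fingers": 0},
  {"dp": [-0.01,-0.619,0.067],"twist": [0,0,-0.049],"fingers": 0},
  {"dp": [-0.01,-0.619,0.067],"twist": [0,0,-0.049],"fingers": 0},
  {"dp": [-0.01,-0.619,0.067],"twist": [0,0,-0.049],"fingers": 0},
  {"dp": [-0.01,-0.619,0.067],"twist": [0,0,-0.049],"fingers": 0},
])

```text
clock: 17.0
tool_pos: [459.7, -224.9, 60.6]
orientation: [-0.244, 3.131, -0.001]
wrist_force: [-0.3, 0.8, -0.2]
opening: 63.7
gripper_force: 20.0
```

```bash
python3 - <<'E'
from h import *
s=monitor.observe(); print(s['tool_pos'],s['opening'],s['gripper_force'],np.abs(s['joint_vel']).max())
chain((457.3,-225.6,16,98.76))
E
```

```text
[ 459.68382633 -224.8872661    60.58861048] 63.694170945097675 19.999951422214508 0.0047286487077258
-> (457.3, -225.6, 16, 98.76) dp [0.0083, -0.001, 0.1486] twist [-0.0002, 0.0002, 0.0009] rows 1.0
```

Emit:
servo_tool([
  {"dp": [0.006,-0.001,0.06],"twist": [0,0,0.001],"fingers": 0},
  {"dp": [0.006,-0.001,0.11],"twist": [0,0,0.001],"fingers": 0},
  {"dp": [0.006,-0.001,0.11],"twist": [0,0,0.001],"fingers": 0},
  {"dp": [0.006,-0.001,0.11],"twist": [0,0,0.001],"fingers": 0},
  {"dp": [0.006,-0.001,0.11],"twist": [0,0,0.001],"fingers": 0},
  {"dp": [0.006,-0.001,0.11],"twist": [0,0,0.001],"fingers": 0},
])

```text
clock: 17.6
tool_pos: [458.2, -226.4, 28.0]
orientation: [-0.237, 3.131, -0.002]
wrist_force: [0.0, -0.7, -0.4]
opening: 63.5
gripper_force: 20.0
```

```bash
python3 - <<'E'
from h import *
s=monitor.observe(); print(s['tool_pos'],s['opening'],s['gripper_force'],np.abs(s['joint_vel']).max())
chain((457.3,-225.6,16.5,98.76))
E
```

```text
[ 458.15271608 -226.43068398   27.99403949] 63.540240666434265 20.000014007091522 0.004131557250260975
-> (457.3, -225.6, 16.5, 98.76) dp [0.0024, 0.0032, 0.0383] twist [-0.0004, 0.0004, -0.0005] rows 1.0
```

Emit:
servo_tool([
  {"dp": [0.002,0.002,0.015],"twist": [0,0,0],"fingers": 0},
  {"dp": [0.002,0.002,0.03],"twist": [0,0,0],"fingers": 0},
  {"dp": [0.002,0.002,0.038],"twist": [0,0,0],"fingers": 0},
  {"dp": [0.002,0.002,0.038],"twist": [0,0,0],"fingers": 0},
  {"dp": [0.002,0.002,0.038],"twist": [0,0,0],"fingers": 0},
  {"dp": [0.002,0.002,0.038],"twist": [0,0,0],"fingers": 0},
])

```text
clock: 18.2
tool_pos: [456.7, -225.4, 16.0]
orientation: [0.237, -3.132, -0.001]
wrist_force: [-1.9, 0.6, 6.3]
opening: 63.6
gripper_force: 20.0
```

Emit:
servo_tool([
  {"dp": [0,0,0],"twist": [0,0,0],"fingers": 0.8},
  {"dp": [0,0,0],"twist": [0,0,0],"fingers": 0.9},
  {"dp": [0,0,0],"twist": [0,0,0],"fingers": 1},
  {"dp": [0,0,-0.1],"twist": [0,0,0],"fingers": 1},
  {"dp": [0,0,-0.25],"twist": [0,0,0],"fingers": 1},
  {"dp": [0,0,-0.25],"twist": [0,0,0],"fingers": 1},
  {"dp": [0,0,-0.25],"twist": [0,0,0],"fingers": 1},
])

```text
clock: 18.9
tool_pos: [457.7, -226.1, 91.7]
orientation: [-0.237, 3.13, -0.003]
wrist_force: [-0.2, -0.6, -0.6]
opening: 86.8
gripper_force: 0.0
```

```bash
python3 - <<'E'
from sl import *
s=monitor.observe(); print(s['tool_pos'],s['opening'])
slices('top'); slices('scene')
chain((465,30,100,92),(470,285.4,70,86.2))
E
```

```text
[ 457.65001653 -226.13631622   91.74420788] 86.76875671889637
top 0.66 [171. 291.] 18.9 [469.8 285.2] [66.4 33.9] 86.13
top 0.64 [248. 258.] 18.9 [535.8 133.3] [64.7 33.4] 84.31
top 0.61 [177. 223.] 18.9 [606.  276.2] [32.8 64.5] 95.36
top 0.67 [248. 223.] 18.7 [606.9 135.2] [63.5 32.6] 72.39
scene 0.66 [259. 173.] 22.2 [ 460.5 -225.2] [36.  67.1] 98.13
scene 0.83 [453. 248.] 19.7 [473.5 283.1] [63.  35.7] 87.46
scene 0.81 [381. 248.] 19.7 [540.3 132.8] [67.7 39.2] 84.82
scene 0.8 [431. 295.] 19.8 [609.1 275.9] [36.3 67.6] 100.83
scene 0.66 [370. 272.] 19.8 [611.3 134.2] [64.6 34.3] 73.55
-> (465, 30, 100, 92) dp [-0.1587, 0.8348, -0.0357] twist [0.0006, -0.0007, 0.037] rows 6.0
-> (470, 285.4, 70, 86.2) dp [-0.0464, 0.8502, 0.1] twist [-0.0, -0.0, 0.0322] rows 6.0
```

The first slice is flat in slot 1 with its top at z = 22. Next is the slice at (470, 285).

Emit:
servo_tool([
  {"dp": [-0.159,0.835,-0.036],"twist": [0,0,0.037],"fingers": 1},
  {"dp": [-0.159,0.835,-0.036],"twist": [0,0,0.037],"fingers": 1},
  {"dp": [-0.159,0.835,-0.036],"twist": [0,0,0.037],"fingers": 1},
  {"dp": [-0.159,0.835,-0.036],"twist": [0,0,0.037],"fingers": 1},
  {"dp": [-0.159,0.835,-0.036],"twist": [0,0,0.037],"fingers": 1},
  {"dp": [-0.159,0.835,-0.036],"twist": [0,0,0.037],"fingers": 1},
])

```text
clock: 19.7
tool_pos: [464.9, 34.2, 100.3]
orientation: [0.063, -3.139, -0.003]
wrist_force: [0.1, -1.1, -0.1]
opening: 86.7
gripper_force: 0.0
```

Emit:
servo_tool([
  {"dp": [-0.046,0.85,0],"twist": [0,0,0.032],"fingers": 1},
  {"dp": [-0.046,0.85,0],"twist": [0,0,0.032],"fingers": 1},
  {"dp": [-0.046,0.85,0],"twist": [0,0,0.032],"fingers": 1},
  {"dp": [-0.046,0.85,0],"twist": [0,0,0.032],"fingers": 1},
  {"dp": [-0.046,0.85,0],"twist": [0,0,0.032],"fingers": 1},
  {"dp": [-0.046,0.85,0.1],"twist": [0,0,0.032],"fingers": 1},
  {"dp": [-0.046,0.85,0.2],"twist": [0,0,0.032],"fingers": 1},
  {"dp": [-0.046,0.85,0.2],"twist": [0,0,0.032],"fingers": 1},
  {"dp": [-0.046,0.85,0.2],"twist": [0,0,0.032],"fingers": 1},
  {"dp": [-0.046,0.85,0.2],"twist": [0,0,0.032],"fingers": 1},
  {"dp": [-0.046,0.85,0.2],"twist": [0,0,0.032],"fingers": 1},
])

```text
clock: 20.8
tool_pos: [472.5, 284.6, 43.1]
orientation: [0.104, 3.137, 0.002]
wrist_force: [0.6, -0.4, -0.2]
opening: 87.2
gripper_force: 0.0
```

```bash
python3 - <<'E'
from h import *
s=monitor.observe(); print(s['tool_pos'],s['orientation'])
chain((470,285.4,14,86.2))
E
```

```text
[472.54090663 284.63982542  43.08709292] [1.04402735e-01 3.13720231e+00 1.85573872e-03]
-> (470, 285.4, 14, 86.2) dp [0.0089, 0.0018, 0.0969] twist [0.0004, 0.0008, -0.0001] rows 1.0
```

Emit:
servo_tool([
  {"dp": [0.003,0.001,0.04],"twist": [0,0,0],"fingers": 1},
  {"dp": [0.003,0.001,0.07],"twist": [0,0,0],"fingers": 1},
  {"dp": [0.003,0.001,0.09],"twist": [0,0,0],"fingers": 1},
  {"dp": [0.003,0.001,0.09],"twist": [0,0,0],"fingers": 1},
  {"dp": [0.003,0.001,0.09],"twist": [0,0,0],"fingers": 1},
  {"dp": [0.003,0.001,0.09],"twist": [0,0,0],"fingers": 1},
])

```text
clock: 21.4
tool_pos: [470.2, 285.1, 14.4]
orientation: [-0.103, -3.14, 0.0]
wrist_force: [0.8, 0.4, 0.0]
opening: 87.1
gripper_force: 0.0
```

Emit:
servo_tool([
  {"dp": [0,0,0],"twist": [0,0,0],"fingers": 0},
  {"dp": [0,0,0],"twist": [0,0,0],"fingers": 0},
  {"dp": [0,0,0],"twist": [0,0,0],"fingers": 0},
  {"dp": [0,0,0],"twist": [0,0,0],"fingers": 0},
  {"dp": [0,0,0],"twist": [0,0,0],"fingers": 0},
  {"dp": [0,0,0],"twist": [0,0,0],"fingers": 0},
])

```text
clock: 22.0
tool_pos: [470.2, 285.0, 14.4]
orientation: [0.103, 3.14, 0.0]
wrist_force: [0.5, -0.9, 1.1]
opening: 63.7
gripper_force: 20.0
```

Emit:
servo_tool([
  {"dp": [0,0,-0.06],"twist": [0,0,0],"fingers": 0},
  {"dp": [0,0,-0.14],"twist": [0,0,0],"fingers": 0},
  {"dp": [0,0,-0.22],"twist": [0,0,0],"fingers": 0},
  {"dp": [0,0,-0.22],"twist": [0,0,0],"fingers": 0},
  {"dp": [0,0,-0.22],"twist": [0,0,0],"fingers": 0},
])

```text
clock: 22.5
tool_pos: [470.5, 285.2, 80.7]
orientation: [0.103, 3.139, 0.001]
wrist_force: [0.1, -0.8, -1.3]
opening: 63.9
gripper_force: 20.0
```

```bash
python3 - <<'E'
from h import *
s=monitor.observe(); print(s['tool_pos'],s['opening'],s['gripper_force'])
chain((485,30,80,92),(497.5,-219.5,30,98.76))
E
```

```text
[470.48772415 285.16617473  80.6863257 ] 63.87589913242871 20.000005066394806
-> (485, 30, 80, 92) dp [-0.104, -0.8456, 0.0019] twist [0.0002, 0.0004, -0.032] rows 6.0
-> (497.5, -219.5, 30, 98.76) dp [-0.0126, -0.8326, 0.1667] twist [0.0, -0.0, -0.0376] rows 6.0
```

Emit:
servo_tool([
  {"dp": [-0.104,-0.845,0],"twist": [0,0,-0.032],"fingers": 0},
  {"dp": [-0.104,-0.845,0],"twist": [0,0,-0.032],"fingers": 0},
  {"dp": [-0.104,-0.845,0],"twist": [0,0,-0.032],"fingers": 0},
  {"dp": [-0.104,-0.845,0],"twist": [0,0,-0.032],"fingers": 0},
  {"dp": [-0.104,-0.845,0],"twist": [0,0,-0.032],"fingers": 0},
  {"dp": [-0.104,-0.845,0],"twist": [0,0,-0.032],"fingers": 0},
])

```text
clock: 23.1
tool_pos: [483.8, 25.3, 79.0]
orientation: [0.047, -3.139, 0.002]
wrist_force: [0.6, 0.5, -0.5]
opening: 63.5
gripper_force: 20.0
```

Emit:
servo_tool([
  {"dp": [-0.013,-0.833,0],"twist": [0,0,-0.038],"fingers": 0},
  {"dp": [-0.013,-0.833,0],"twist": [0,0,-0.038],"fingers": 0},
  {"dp": [-0.013,-0.833,0],"twist": [0,0,-0.038],"fingers": 0},
  {"dp": [-0.013,-0.833,0],"twist": [0,0,-0.038],"fingers": 0},
  {"dp": [-0.013,-0.833,0],"twist": [0,0,-0.038],"fingers": 0},
  {"dp": [-0.013,-0.833,0],"twist": [0,0,-0.038],"fingers": 0},
  {"dp": [-0.013,-0.833,0.1],"twist": [0,0,-0.038],"fingers": 0},
  {"dp": [-0.013,-0.833,0.16],"twist": [0,0,-0.038],"fingers": 0},
  {"dp": [-0.013,-0.833,0.16],"twist": [0,0,-0.038],"fingers": 0},
  {"dp": [-0.013,-0.833,0.16],"twist": [0,0,-0.038],"fingers": 0},
  {"dp": [-0.013,-0.833,0.16],"twist": [0,0,-0.038],"fingers": 0},
  {"dp": [-0.013,-0.833,0.16],"twist": [0,0,-0.038],"fingers": 0},
])

```text
clock: 24.3
tool_pos: [498.3, -219.7, 33.6]
orientation: [-0.243, 3.13, -0.002]
wrist_force: [0.0, 0.4, 0.5]
opening: 63.9
gripper_force: 20.0
```

```bash
python3 - <<'E'
from h import *
s=monitor.observe(); print(s['tool_pos'],s['opening'],s['gripper_force'],np.abs(s['joint_vel']).max())
chain((497.5,-219.5,16.5,98.76))
E
```

```text
[ 498.275502   -219.71076306   33.55676496] 63.94630082980597 20.000011324882507 0.0034996494704938375
-> (497.5, -219.5, 16.5, 98.76) dp [0.0025, 0.0012, 0.0569] twist [-0.0004, 0.0005, 0.0006] rows 1.0
```

Emit:
servo_tool([
  {"dp": [0.001,0.001,0.02],"twist": [0,0,0],"fingers": 0},
  {"dp": [0.001,0.001,0.035],"twist": [0,0,0],"fingers": 0},
  {"dp": [0.001,0.001,0.045],"twist": [0,0,0],"fingers": 0},
  {"dp": [0.001,0.001,0.054],"twist": [0,0,0],"fingers": 0},
  {"dp": [0.001,0.001,0.054],"twist": [0,0,0],"fingers": 0},
  {"dp": [0.001,0.001,0.054],"twist": [0,0,0],"fingers": 0},
])

```text
clock: 24.9
tool_pos: [497.0, -219.4, 16.2]
orientation: [0.242, -3.132, -0.0]
wrist_force: [-0.4, 0.2, 3.4]
opening: 63.5
gripper_force: 20.0
```

Emit:
servo_tool([
  {"dp": [0,0,0],"twist": [0,0,0],"fingers": 0.8},
  {"dp": [0,0,0],"twist": [0,0,0],"fingers": 0.9},
  {"dp": [0,0,0],"twist": [0,0,0],"fingers": 1},
  {"dp": [0,0,-0.1],"twist": [0,0,0],"fingers": 1},
  {"dp": [0,0,-0.25],"twist": [0,0,0],"fingers": 1},
  {"dp": [0,0,-0.25],"twist": [0,0,0],"fingers": 1},
  {"dp": [0,0,-0.25],"twist": [0,0,0],"fingers": 1},
])

```text
clock: 25.6
tool_pos: [498.0, -220.0, 92.5]
orientation: [-0.242, 3.13, -0.003]
wrist_force: [0.0, 0.6, -0.0]
opening: 86.8
gripper_force: 0.0
```

```bash
python3 - <<'E'
from sl import *
s=monitor.observe(); print(s['tool_pos'],s['opening'])
slices('top'); slices('scene')
chain((520,-40,100,92),(536,134.2,40,84))
E
```

```text
[ 497.98862483 -219.99490245   92.53902754] 86.78638783741256
top 0.43 [443. 299.] 20.7 [ 457.8 -247.3] [17.9 29.7] 178.03
top 0.8 [247. 259.] 18.7 [535.1 134.3] [64.2 34.4] 84.44
top 0.71 [177. 223.] 18.6 [605.9 277.1] [37.1 66.8] 96.26
top 0.8 [248. 223.] 18.7 [606.9 135.2] [63.5 33.3] 73.04
scene 0.64 [258. 173.] 22.0 [ 460.3 -225.9] [35.8 65.3] 100.52
scene 0.79 [254. 185.] 22.1 [ 499.4 -218.3] [37.3 67.6] 95.67
scene 0.66 [381. 247.] 19.9 [539.3 133.2] [65.2 36.1] 85.67
scene 0.64 [431. 295.] 19.8 [609.6 274.4] [37.7 65. ] 93.64
-> (520, -40, 100, 92) dp [-0.1712, 0.576, -0.0345] twist [0.0006, -0.0008, 0.038] rows 4.0
-> (536, 134.2, 40, 84) dp [-0.0736, 0.5785, 0.2] twist [-0.0, -0.0, 0.0444] rows 4.0
```

Emit:
servo_tool([
  {"dp": [-0.171,0.576,-0.035],"twist": [0,0,0.038],"fingers": 1},
  {"dp": [-0.171,0.576,-0.035],"twist": [0,0,0.038],"fingers": 1},
  {"dp": [-0.171,0.576,-0.035],"twist": [0,0,0.038],"fingers": 1},
  {"dp": [-0.171,0.576,-0.035],"twist": [0,0,0.038],"fingers": 1},
  {"dp": [-0.171,0.576,-0.035],"twist": [0,0,0.038],"fingers": 1},
])

```text
clock: 26.3
tool_pos: [520.4, -36.9, 100.5]
orientation: [0.062, -3.139, -0.002]
wrist_force: [-0.2, -0.9, -0.0]
opening: 86.7
gripper_force: 0.0
```

Emit:
servo_tool([
  {"dp": [-0.074,0.578,0],"twist": [0,0,0.044],"fingers": 1},
  {"dp": [-0.074,0.578,0],"twist": [0,0,0.044],"fingers": 1},
  {"dp": [-0.074,0.578,0],"twist": [0,0,0.044],"fingers": 1},
  {"dp": [-0.074,0.578,0.1],"twist": [0,0,0.044],"fingers": 1},
  {"dp": [-0.074,0.578,0.2],"twist": [0,0,0.044],"fingers": 1},
  {"dp": [-0.074,0.578,0.2],"twist": [0,0,0.044],"fingers": 1},
  {"dp": [-0.074,0.578,0.2],"twist": [0,0,0.044],"fingers": 1},
  {"dp": [-0.074,0.578,0.2],"twist": [0,0,0.044],"fingers": 1},
  {"dp": [-0.074,0.578,0.2],"twist": [0,0,0.044],"fingers": 1},
])

```text
clock: 27.2
tool_pos: [538.7, 132.6, 43.4]
orientation: [0.164, 3.135, 0.001]
wrist_force: [-0.5, 0.1, -0.1]
opening: 87.0
gripper_force: 0.0
```

```bash
python3 - <<'E'
from h import *
s=monitor.observe(); print(s['tool_pos'],s['orientation'])
chain((536,134.2,14,84))
E
```

```text
[538.70223283 132.59679064  43.36176882] [1.64145033e-01 3.13451602e+00 5.49901311e-04]
-> (536, 134.2, 14, 84) dp [0.0098, 0.0043, 0.0978] twist [0.0002, 0.0009, 0.0] rows 1.0
```

Emit:
servo_tool([
  {"dp": [0.003,0.003,0.04],"twist": [0,0,0],"fingers": 1},
  {"dp": [0.003,0.003,0.07],"twist": [0,0,0],"fingers": 1},
  {"dp": [0.003,0.003,0.09],"twist": [0,0,0],"fingers": 1},
  {"dp": [0.003,0.003,0.09],"twist": [0,0,0],"fingers": 1},
  {"dp": [0.003,0.003,0.09],"twist": [0,0,0],"fingers": 1},
  {"dp": [0.003,0.003,0.09],"twist": [0,0,0],"fingers": 1},
])

```text
clock: 27.8
tool_pos: [536.6, 134.4, 14.8]
orientation: [0.162, 3.137, 0.0]
wrist_force: [-0.5, 0.0, 0.4]
opening: 87.3
gripper_force: 0.0
```

Emit:
servo_tool([
  {"dp": [0,0,0],"twist": [0,0,0],"fingers": 0},
  {"dp": [0,0,0],"twist": [0,0,0],"fingers": 0},
  {"dp": [0,0,0],"twist": [0,0,0],"fingers": 0},
  {"dp": [0,0,0],"twist": [0,0,0],"fingers": 0},
  {"dp": [0,0,0],"twist": [0,0,0],"fingers": 0},
  {"dp": [0,0,0],"twist": [0,0,0],"fingers": 0},
])

```text
clock: 28.4
tool_pos: [536.5, 134.4, 14.8]
orientation: [0.162, 3.137, 0.0]
wrist_force: [-0.7, 0.4, 0.5]
opening: 63.5
gripper_force: 20.0
```

Emit:
servo_tool([
  {"dp": [0,0,-0.06],"twist": [0,0,0],"fingers": 0},
  {"dp": [0,0,-0.14],"twist": [0,0,0],"fingers": 0},
  {"dp": [0,0,-0.22],"twist": [0,0,0],"fingers": 0},
  {"dp": [0,0,-0.22],"twist": [0,0,0],"fingers": 0},
  {"dp": [0,0,-0.22],"twist": [0,0,0],"fingers": 0},
])

```text
clock: 28.9
tool_pos: [536.7, 134.4, 81.0]
orientation: [0.162, 3.136, 0.0]
wrist_force: [-0.2, 0.1, -0.3]
opening: 63.2
gripper_force: 20.0
```

```bash
python3 - <<'E'
from h import *
s=monitor.observe(); print(s['tool_pos'],s['opening'],s['gripper_force'])
chain((537,-40,80,91),(537,-213.4,30,98.76))
E
```

```text
[536.73230943 134.39583233  80.95347713] 63.17184033040176 19.999918341636658
-> (537, -40, 80, 91) dp [-0.0608, -0.5781, 0.0031] twist [0.0001, 0.0004, -0.0384] rows 4.0
-> (537, -213.4, 30, 98.76) dp [0.0101, -0.5779, 0.1667] twist [0.0, -0.0, -0.0431] rows 4.0
```

Emit:
servo_tool([
  {"dp": [-0.061,-0.578,0],"twist": [0,0,-0.038],"fingers": 0},
  {"dp": [-0.061,-0.578,0],"twist": [0,0,-0.038],"fingers": 0},
  {"dp": [-0.061,-0.578,0],"twist": [0,0,-0.038],"fingers": 0},
  {"dp": [-0.061,-0.578,0],"twist": [0,0,-0.038],"fingers": 0},
  {"dp": [-0.061,-0.578,0],"twist": [0,0,-0.038],"fingers": 0},
])

```text
clock: 29.4
tool_pos: [535.6, -43.0, 79.1]
orientation: [0.019, -3.139, 0.0]
wrist_force: [0.1, 1.0, -0.6]
opening: 63.6
gripper_force: 20.0
```

Emit:
servo_tool([
  {"dp": [0.01,-0.578,0],"twist": [0,0,-0.043],"fingers": 0},
  {"dp": [0.01,-0.578,0],"twist": [0,0,-0.043],"fingers": 0},
  {"dp": [0.01,-0.578,0],"twist": [0,0,-0.043],"fingers": 0},
  {"dp": [0.01,-0.578,0],"twist": [0,0,-0.043],"fingers": 0},
  {"dp": [0.01,-0.578,0.1],"twist": [0,0,-0.043],"fingers": 0},
  {"dp": [0.01,-0.578,0.16],"twist": [0,0,-0.043],"fingers": 0},
  {"dp": [0.01,-0.578,0.16],"twist": [0,0,-0.043],"fingers": 0},
  {"dp": [0.01,-0.578,0.16],"twist": [0,0,-0.043],"fingers": 0},
  {"dp": [0.01,-0.578,0.16],"twist": [0,0,-0.043],"fingers": 0},
  {"dp": [0.01,-0.578,0.16],"twist": [0,0,-0.043],"fingers": 0},
])

```text
clock: 30.4
tool_pos: [537.6, -213.4, 33.9]
orientation: [-0.238, 3.131, -0.002]
wrist_force: [-0.7, -0.5, -0.5]
opening: 63.7
gripper_force: 20.0
```

```bash
python3 - <<'E'
from h import *
s=monitor.observe(); print(s['tool_pos'],s['opening'],s['gripper_force'],np.abs(s['joint_vel']).max())
chain((537,-213.4,16.5,98.76))
E
```

```text
[ 537.58458427 -213.43595929   33.93356624] 63.69175470124333 19.99995857477188 0.0033683417717880657
-> (537, -213.4, 16.5, 98.76) dp [0.002, 0.0005, 0.0581] twist [-0.0004, 0.0006, -0.0003] rows 1.0
```

Emit:
servo_tool([
  {"dp": [0,0,0.02],"twist": [0,0,0],"fingers": 0},
  {"dp": [0,0,0.035],"twist": [0,0,0],"fingers": 0},
  {"dp": [0,0,0.045],"twist": [0,0,0],"fingers": 0},
  {"dp": [0,0,0.054],"twist": [0,0,0],"fingers": 0},
  {"dp": [0,0,0.054],"twist": [0,0,0],"fingers": 0},
  {"dp": [0,0,0.054],"twist": [0,0,0],"fingers": 0},
])

```text
clock: 31.0
tool_pos: [536.5, -213.4, 16.6]
orientation: [0.237, -3.133, -0.0]
wrist_force: [-1.1, 1.2, 1.1]
opening: 63.6
gripper_force: 20.0
```

Emit:
servo_tool([
  {"dp": [0,0,0],"twist": [0,0,0],"fingers": 0.8},
  {"dp": [0,0,0],"twist": [0,0,0],"fingers": 0.9},
  {"dp": [0,0,0],"twist": [0,0,0],"fingers": 1},
  {"dp": [0,0,-0.1],"twist": [0,0,0],"fingers": 1},
  {"dp": [0,0,-0.25],"twist": [0,0,0],"fingers": 1},
  {"dp": [0,0,-0.25],"twist": [0,0,0],"fingers": 1},
  {"dp": [0,0,-0.25],"twist": [0,0,0],"fingers": 1},
])

```text
clock: 31.7
tool_pos: [537.7, -214.1, 93.1]
orientation: [-0.237, 3.13, -0.003]
wrist_force: [-0.1, -0.2, 0.0]
opening: 86.9
gripper_force: 0.0
```

```bash
python3 - <<'E'
from sl import *
s=monitor.observe(); print(s['tool_pos'],s['opening'])
slices('top'); slices('scene')
chain((570,-40,100,88),(607.1,135.2,40,73))
E
```

```text
[ 537.70893916 -214.1257249    93.10966963] 86.94433939464844
top 0.44 [439. 273.] 21.1 [ 506.1 -240.9] [18.  19.8] 178.0
top 0.67 [247. 222.] 19.1 [608.3 135. ] [62.7 32.7] 75.57
scene 0.55 [254. 173.] 21.9 [ 467.9 -226.2] [68.2 31.2] 82.36
scene 0.69 [253. 185.] 22.2 [ 501.  -218.1] [36. 65.] 97.19
scene 0.79 [247. 196.] 21.9 [ 539.1 -212.9] [40.1 68.3] 98.5
scene 0.95 [431. 295.] 20.1 [609.8 273.8] [33.  62.4] 93.61
scene 0.64 [370. 272.] 19.7 [611.1 134.2] [64.6 34.2] 73.41
-> (570, -40, 100, 88) dp [-0.2007, 0.5522, -0.0336] twist [0.0005, -0.0008, 0.0592] rows 4.0
-> (607.1, 135.2, 40, 73) dp [-0.1032, 0.588, 0.2] twist [0.0, 0.0, 0.0833] rows 4.0
```

Emit:
servo_tool([
  {"dp": [-0.2,0.552,-0.034],"twist": [0,0,0.059],"fingers": 1},
  {"dp": [-0.2,0.552,-0.034],"twist": [0,0,0.059],"fingers": 1},
  {"dp": [-0.2,0.552,-0.034],"twist": [0,0,0.059],"fingers": 1},
  {"dp": [-0.2,0.552,-0.034],"twist": [0,0,0.059],"fingers": 1},
  {"dp": [-0.2,0.552,-0.034],"twist": [0,0,0.059],"fingers": 1},
])

```text
clock: 32.4
tool_pos: [570.6, -36.8, 100.5]
orientation: [-0.047, -3.14, -0.002]
wrist_force: [0.4, -1.1, 0.5]
opening: 86.7
gripper_force: 0.0
```

Emit:
servo_tool([
  {"dp": [-0.103,0.588,0],"twist": [0,0,0.083],"fingers": 1},
  {"dp": [-0.103,0.588,0],"twist": [0,0,0.083],"fingers": 1},
  {"dp": [-0.103,0.588,0],"twist": [0,0,0.083],"fingers": 1},
  {"dp": [-0.103,0.588,0.1],"twist": [0,0,0.083],"fingers": 1},
  {"dp": [-0.103,0.588,0.2],"twist": [0,0,0.083],"fingers": 1},
  {"dp": [-0.103,0.588,0.2],"twist": [0,0,0.083],"fingers": 1},
  {"dp": [-0.103,0.588,0.2],"twist": [0,0,0.083],"fingers": 1},
  {"dp": [-0.103,0.588,0.2],"twist": [0,0,0.083],"fingers": 1},
  {"dp": [-0.103,0.588,0.2],"twist": [0,0,0.083],"fingers": 1},
])

```text
clock: 33.3
tool_pos: [609.3, 133.6, 43.6]
orientation: [0.463, 3.104, 0.001]
wrist_force: [0.0, 0.5, -0.1]
opening: 87.1
gripper_force: 0.0
```

```bash
python3 - <<'E'
from sl import *
s=monitor.observe(); print(s['tool_pos'],s['orientation'])
chain((607.1,135.2,14,73.4)); slices('top')
E
```

```text
[609.30830684 133.6082995   43.61816958] [4.63443857e-01 3.10421104e+00 9.99213202e-04]
-> (607.1, 135.2, 14, 73.4) dp [0.0089, 0.0028, 0.0987] twist [0.0003, 0.0009, -0.0021] rows 1.0
top 0.69 [431. 298.] 20.7 [ 457.3 -224.4] [34.1 68.2] 96.04
top 0.57 [428. 277.] 21.1 [ 497.7 -219.4] [33.6 65.2] 99.4
top 0.57 [423. 258.] 20.8 [ 535.7 -211.4] [31.8 64.7] 99.23
top 0.66 [421. 252.] 13.3 [ 538.7 -212. ] [250.   99.3] 8.97
top 0.54 [164. 223.] 18.7 [604.8 303.7] [24.5  8.2] 2.71
```

Emit:
servo_tool([
  {"dp": [0.003,0.002,0.04],"twist": [0,0,-0.001],"fingers": 1},
  {"dp": [0.003,0.002,0.07],"twist": [0,0,-0.001],"fingers": 1},
  {"dp": [0.003,0.002,0.091],"twist": [0,0,-0.001],"fingers": 1},
  {"dp": [0.003,0.002,0.091],"twist": [0,0,-0.001],"fingers": 1},
  {"dp": [0.003,0.002,0.091],"twist": [0,0,-0.001],"fingers": 1},
  {"dp": [0.003,0.002,0.091],"twist": [0,0,-0.001],"fingers": 1},
])

```text
clock: 34.0
tool_pos: [606.9, 135.4, 13.9]
orientation: [-0.457, -3.108, 0.0]
wrist_force: [0.0, 0.5, -0.7]
opening: 87.2
gripper_force: 0.0
```

Emit:
servo_tool([
  {"dp": [0,0,0],"twist": [0,0,0],"fingers": 0},
  {"dp": [0,0,0],"twist": [0,0,0],"fingers": 0},
  {"dp": [0,0,0],"twist": [0,0,0],"fingers": 0},
  {"dp": [0,0,0],"twist": [0,0,0],"fingers": 0},
  {"dp": [0,0,0],"twist": [0,0,0],"fingers": 0},
  {"dp": [0,0,0],"twist": [0,0,0],"fingers": 0},
])

```text
clock: 34.6
tool_pos: [607.1, 135.4, 14.4]
orientation: [-0.457, -3.108, -0.0]
wrist_force: [1.0, 0.1, 0.4]
opening: 63.4
gripper_force: 20.0
```

Emit:
servo_tool([
  {"dp": [0,0,-0.06],"twist": [0,0,0],"fingers": 0},
  {"dp": [0,0,-0.14],"twist": [0,0,0],"fingers": 0},
  {"dp": [0,0,-0.22],"twist": [0,0,0],"fingers": 0},
  {"dp": [0,0,-0.22],"twist": [0,0,0],"fingers": 0},
  {"dp": [0,0,-0.22],"twist": [0,0,0],"fingers": 0},
])

```text
clock: 35.1
tool_pos: [607.5, 135.4, 80.7]
orientation: [0.457, 3.107, 0.0]
wrist_force: [0.3, 1.1, 0.2]
opening: 63.7
gripper_force: 20.0
```

```bash
python3 - <<'E'
from h import *
s=monitor.observe(); print(s['tool_pos'],s['opening'],s['gripper_force'])
chain((590,-40,80,86),(576.5,-207.3,30,98.76))
E
```

```text
[607.4831564  135.40099989  80.71092738] 63.678123109435965 19.999424815177917
-> (590, -40, 80, 86) dp [-0.1124, -0.5767, 0.0022] twist [0.0001, 0.0004, -0.0707] rows 4.0
-> (576.5, -207.3, 30, 98.76) dp [0.006, -0.5594, 0.1667] twist [-0.0, 0.0, -0.0709] rows 4.0
```

Emit:
servo_tool([
  {"dp": [-0.112,-0.577,0],"twist": [0,0,-0.071],"fingers": 0},
  {"dp": [-0.112,-0.577,0],"twist": [0,0,-0.071],"fingers": 0},
  {"dp": [-0.112,-0.577,0],"twist": [0,0,-0.071],"fingers": 0},
  {"dp": [-0.112,-0.577,0],"twist": [0,0,-0.071],"fingers": 0},
  {"dp": [-0.112,-0.577,0],"twist": [0,0,-0.071],"fingers": 0},
])

```text
clock: 35.6
tool_pos: [587.9, -43.7, 78.5]
orientation: [-0.115, -3.137, 0.001]
wrist_force: [-0.2, 0.9, -0.0]
opening: 63.1
gripper_force: 20.0
```

Emit:
servo_tool([
  {"dp": [0.006,-0.559,0],"twist": [0,0,-0.071],"fingers": 0},
  {"dp": [0.006,-0.559,0],"twist": [0,0,-0.071],"fingers": 0},
  {"dp": [0.006,-0.559,0],"twist": [0,0,-0.071],"fingers": 0},
  {"dp": [0.006,-0.559,0],"twist": [0,0,-0.071],"fingers": 0},
  {"dp": [0.006,-0.559,0.1],"twist": [0,0,-0.071],"fingers": 0},
  {"dp": [0.006,-0.559,0.16],"twist": [0,0,-0.071],"fingers": 0},
  {"dp": [0.006,-0.559,0.16],"twist": [0,0,-0.071],"fingers": 0},
  {"dp": [0.006,-0.559,0.16],"twist": [0,0,-0.071],"fingers": 0},
  {"dp": [0.006,-0.559,0.16],"twist": [0,0,-0.071],"fingers": 0},
  {"dp": [0.006,-0.559,0.16],"twist": [0,0,-0.071],"fingers": 0},
])

```text
clock: 36.6
tool_pos: [577.3, -207.2, 33.7]
orientation: [-0.243, 3.13, -0.002]
wrist_force: [0.8, 0.4, -0.2]
opening: 63.9
gripper_force: 20.0
```

```bash
python3 - <<'E'
from h import *
s=monitor.observe(); print(s['tool_pos'],s['opening'],s['gripper_force'],np.abs(s['joint_vel']).max())
chain((576.5,-207.3,16.5,98.76))
E
```

```text
[ 577.28331789 -207.21888797   33.68088912] 63.8844623122372 19.999517798423767 0.0027436542955344536
-> (576.5, -207.3, 16.5, 98.76) dp [0.0027, 0.0002, 0.0573] twist [-0.0004, 0.0006, 0.0007] rows 1.0
```

Emit:
servo_tool([
  {"dp": [0.001,0,0.02],"twist": [0,0,0],"fingers": 0},
  {"dp": [0.001,0,0.035],"twist": [0,0,0],"fingers": 0},
  {"dp": [0.001,0,0.045],"twist": [0,0,0],"fingers": 0},
  {"dp": [0.001,0,0.054],"twist": [0,0,0],"fingers": 0},
  {"dp": [0.001,0,0.054],"twist": [0,0,0],"fingers": 0},
  {"dp": [0.001,0,0.054],"twist": [0,0,0],"fingers": 0},
])

```text
clock: 37.2
tool_pos: [575.9, -207.3, 16.4]
orientation: [0.242, -3.132, -0.0]
wrist_force: [-1.8, 0.6, 4.4]
opening: 63.5
gripper_force: 20.0
```

Emit:
servo_tool([
  {"dp": [0,0,0],"twist": [0,0,0],"fingers": 0.8},
  {"dp": [0,0,0],"twist": [0,0,0],"fingers": 0.9},
  {"dp": [0,0,0],"twist": [0,0,0],"fingers": 1},
  {"dp": [0,0,-0.1],"twist": [0,0,0],"fingers": 1},
  {"dp": [0,0,-0.25],"twist": [0,0,0],"fingers": 1},
  {"dp": [0,0,-0.25],"twist": [0,0,0],"fingers": 1},
  {"dp": [0,0,-0.25],"twist": [0,0,0],"fingers": 1},
])

```text
clock: 37.9
tool_pos: [577.2, -207.9, 92.9]
orientation: [-0.242, 3.129, -0.003]
wrist_force: [-0.6, 0.4, 0.4]
opening: 87.0
gripper_force: 0.0
```

```bash
python3 - <<'E'
from sl import *
s=monitor.observe(); print(s['tool_pos'],s['opening'])
slices('top'); slices('scene')
chain((595,30,100,97),(605.7,275.6,40,95))
E
```

```text
[ 577.15737485 -207.90853143   92.91759811] 87.02802278087675
top 0.56 [177. 223.] 18.8 [606.8 277.9] [35.4 65.1] 96.03
scene 0.86 [246. 197.] 22.1 [ 540.2 -212.8] [35.7 65.9] 97.48
scene 0.62 [242. 209.] 22.3 [ 579.6 -205.8] [38.4 68. ] 97.75
scene 0.7 [431. 295.] 19.7 [608.9 274.4] [36.9 64.8] 94.7
-> (595, 30, 100, 97) dp [-0.188, 0.7693, -0.0346] twist [0.0006, -0.0008, 0.0102] rows 5.0
-> (605.7, 275.6, 40, 95) dp [-0.1352, 0.8082, 0.2] twist [0.0, -0.0, 0.0111] rows 6.0
```

Emit:
servo_tool([
  {"dp": [-0.188,0.769,-0.035],"twist": [0,0,0.01],"fingers": 1},
  {"dp": [-0.188,0.769,-0.035],"twist": [0,0,0.01],"fingers": 1},
  {"dp": [-0.188,0.769,-0.035],"twist": [0,0,0.01],"fingers": 1},
  {"dp": [-0.188,0.769,-0.035],"twist": [0,0,0.01],"fingers": 1},
  {"dp": [-0.188,0.769,-0.035],"twist": [0,0,0.01],"fingers": 1},
  {"dp": [-0.188,0.769,-0.035],"twist": [0,0,0.01],"fingers": 1},
])

```text
clock: 38.7
tool_pos: [595.4, 34.2, 100.5]
orientation: [0.201, -3.133, -0.003]
wrist_force: [0.2, -0.5, -0.2]
opening: 87.1
gripper_force: 0.0
```

Emit:
servo_tool([
  {"dp": [-0.135,0.808,0],"twist": [0,0,0.011],"fingers": 1},
  {"dp": [-0.135,0.808,0],"twist": [0,0,0.011],"fingers": 1},
  {"dp": [-0.135,0.808,0],"twist": [0,0,0.011],"fingers": 1},
  {"dp": [-0.135,0.808,0],"twist": [0,0,0.011],"fingers": 1},
  {"dp": [-0.135,0.808,0],"twist": [0,0,0.011],"fingers": 1},
  {"dp": [-0.135,0.808,0.1],"twist": [0,0,0.011],"fingers": 1},
  {"dp": [-0.135,0.808,0.2],"twist": [0,0,0.011],"fingers": 1},
  {"dp": [-0.135,0.808,0.2],"twist": [0,0,0.011],"fingers": 1},
  {"dp": [-0.135,0.808,0.2],"twist": [0,0,0.011],"fingers": 1},
  {"dp": [-0.135,0.808,0.2],"twist": [0,0,0.011],"fingers": 1},
  {"dp": [-0.135,0.808,0.2],"twist": [0,0,0.011],"fingers": 1},
])

```text
clock: 39.8
tool_pos: [608.3, 274.7, 43.8]
orientation: [-0.137, 3.135, 0.001]
wrist_force: [0.4, -0.1, 0.4]
opening: 87.4
gripper_force: 0.0
```

```bash
python3 - <<'E'
from sl import *
s=monitor.observe(); print(s['tool_pos'],s['orientation'])
chain((605.8,275.8,14,95.2)); slices('top'); slices('scene')
E
```

```text
[608.26046032 274.73916281  43.77930969] [-1.37317339e-01  3.13545571e+00  1.31862931e-03]
-> (605.8, 275.8, 14, 95.2) dp [0.0082, 0.0042, 0.0992] twist [0.0002, 0.001, -0.001] rows 1.0
top 0.57 [431. 297.] 20.8 [ 458.8 -224.3] [31.7 62.1] 95.23
top 0.76 [428. 277.] 21.2 [ 497.7 -218.5] [32.3 64. ] 98.99
top 0.9 [424. 258.] 20.7 [ 535.6 -212.6] [32.5 65.9] 99.23
top 0.66 [419. 238.] 20.8 [ 575.4 -205.5] [30.3 62.5] 100.26
scene 0.53 [258. 173.] 21.9 [ 460.9 -226. ] [34.4 63.8] 96.91
scene 0.61 [253. 184.] 22.3 [ 500.2 -219. ] [34.7 65.1] 98.46
scene 0.69 [248. 197.] 21.8 [ 539.5 -212.5] [37.7 67.2] 97.47
scene 0.9 [241. 209.] 22.2 [ 579.4 -207. ] [37.1 68.4] 97.07
scene 0.81 [431. 295.] 19.6 [609.2 273.4] [38.3 68.4] 96.05
```

Emit:
servo_tool([
  {"dp": [0.003,0.003,0.04],"twist": [0,0,0],"fingers": 1},
  {"dp": [0.003,0.003,0.07],"twist": [0,0,0],"fingers": 1},
  {"dp": [0.003,0.003,0.091],"twist": [0,0,0],"fingers": 1},
  {"dp": [0.003,0.003,0.091],"twist": [0,0,0],"fingers": 1},
  {"dp": [0.003,0.003,0.091],"twist": [0,0,0],"fingers": 1},
  {"dp": [0.003,0.003,0.091],"twist": [0,0,0],"fingers": 1},
])

```text
clock: 40.6
tool_pos: [605.4, 275.6, 13.8]
orientation: [0.139, -3.138, 0.0]
wrist_force: [-0.0, -0.7, 0.4]
opening: 86.9
gripper_force: 0.0
```

Emit:
servo_tool([
  {"dp": [0,0,0],"twist": [0,0,0],"fingers": 0},
  {"dp": [0,0,0],"twist": [0,0,0],"fingers": 0},
  {"dp": [0,0,0],"twist": [0,0,0],"fingers": 0},
  {"dp": [0,0,0],"twist": [0,0,0],"fingers": 0},
  {"dp": [0,0,0],"twist": [0,0,0],"fingers": 0},
  {"dp": [0,0,0],"twist": [0,0,0],"fingers": 0},
])

```text
clock: 41.2
tool_pos: [605.7, 275.7, 14.4]
orientation: [-0.139, 3.138, 0.0]
wrist_force: [0.0, 0.5, 0.2]
opening: 63.5
gripper_force: 20.0
```

Emit:
servo_tool([
  {"dp": [0,0,-0.06],"twist": [0,0,0],"fingers": 0},
  {"dp": [0,0,-0.14],"twist": [0,0,0],"fingers": 0},
  {"dp": [0,0,-0.22],"twist": [0,0,0],"fingers": 0},
  {"dp": [0,0,-0.22],"twist": [0,0,0],"fingers": 0},
  {"dp": [0,0,-0.22],"twist": [0,0,0],"fingers": 0},
])

```text
clock: 41.7
tool_pos: [606.5, 276.0, 82.0]
orientation: [-0.139, 3.136, 0.001]
wrist_force: [-0.8, -1.0, -0.3]
opening: 63.5
gripper_force: 20.0
```

```bash
python3 - <<'E'
from h import *
s=monitor.observe(); print(s['tool_pos'],s['opening'],s['gripper_force'])
chain((610,30,80,97),(616,-201.2,30,98.76))
E
```

```text
[606.50547849 275.99335844  82.04522079] 63.495915416807435 19.9876669049263
-> (610, 30, 80, 97) dp [0.0607, -0.8178, 0.0062] twist [0.0002, 0.0008, -0.0108] rows 5.0
-> (616, -201.2, 30, 98.76) dp [0.0741, -0.7674, 0.1667] twist [0.0, -0.0, -0.0098] rows 5.0
```

Emit:
servo_tool([
  {"dp": [0.061,-0.818,0],"twist": [0,0,-0.011],"fingers": 0},
  {"dp": [0.061,-0.818,0],"twist": [0,0,-0.011],"fingers": 0},
  {"dp": [0.061,-0.818,0],"twist": [0,0,-0.011],"fingers": 0},
  {"dp": [0.061,-0.818,0],"twist": [0,0,-0.011],"fingers": 0},
  {"dp": [0.061,-0.818,0],"twist": [0,0,-0.011],"fingers": 0},
  {"dp": [0.061,-0.818,0],"twist": [0,0,-0.011],"fingers": 0},
])

```text
clock: 42.3
tool_pos: [608.2, 24.0, 79.1]
orientation: [0.184, -3.134, 0.002]
wrist_force: [-0.5, 0.6, -0.3]
opening: 63.5
gripper_force: 20.0
```

Emit:
servo_tool([
  {"dp": [0.074,-0.767,0],"twist": [0,0,-0.01],"fingers": 0},
  {"dp": [0.074,-0.767,0],"twist": [0,0,-0.01],"fingers": 0},
  {"dp": [0.074,-0.767,0],"twist": [0,0,-0.01],"fingers": 0},
  {"dp": [0.074,-0.767,0],"twist": [0,0,-0.01],"fingers": 0},
  {"dp": [0.074,-0.767,0],"twist": [0,0,-0.01],"fingers": 0},
  {"dp": [0.074,-0.767,0],"twist": [0,0,-0.01],"fingers": 0},
  {"dp": [0.074,-0.767,0.1],"twist": [0,0,-0.01],"fingers": 0},
  {"dp": [0.074,-0.767,0.16],"twist": [0,0,-0.01],"fingers": 0},
  {"dp": [0.074,-0.767,0.16],"twist": [0,0,-0.01],"fingers": 0},
  {"dp": [0.074,-0.767,0.16],"twist": [0,0,-0.01],"fingers": 0},
  {"dp": [0.074,-0.767,0.16],"twist": [0,0,-0.01],"fingers": 0},
  {"dp": [0.074,-0.767,0.16],"twist": [0,0,-0.01],"fingers": 0},
])

```text
clock: 43.5
tool_pos: [616.3, -201.4, 33.8]
orientation: [-0.243, 3.13, -0.002]
wrist_force: [-1.0, 0.2, 0.3]
opening: 63.6
gripper_force: 20.0
```

```bash
python3 - <<'E'
from h import *
s=monitor.observe(); print(s['tool_pos'],s['opening'],s['gripper_force'],np.abs(s['joint_vel']).max())
chain((616,-201.2,16.5,98.76))
E
```

```text
[ 616.34108475 -201.43729496   33.79523163] 63.600259983405515 19.98770534992218 0.0034172209751583684
-> (616, -201.2, 16.5, 98.76) dp [0.0011, 0.001, 0.0576] twist [-0.0004, 0.0006, 0.0006] rows 1.0
```

Emit:
servo_tool([
  {"dp": [-0.001,0.001,0.02],"twist": [0,0,0],"fingers": 0},
  {"dp": [-0.001,0.001,0.035],"twist": [0,0,0],"fingers": 0},
  {"dp": [-0.001,0.001,0.045],"twist": [0,0,0],"fingers": 0},
  {"dp": [-0.001,0.001,0.054],"twist": [0,0,0],"fingers": 0},
  {"dp": [-0.001,0.001,0.054],"twist": [0,0,0],"fingers": 0},
  {"dp": [-0.001,0.001,0.054],"twist": [0,0,0],"fingers": 0},
])

```text
clock: 44.1
tool_pos: [615.5, -201.1, 16.3]
orientation: [0.242, -3.132, -0.0]
wrist_force: [-1.9, 0.5, 2.2]
opening: 63.4
gripper_force: 20.0
```

Emit:
servo_tool([
  {"dp": [0,0,0],"twist": [0,0,0],"fingers": 0.8},
  {"dp": [0,0,0],"twist": [0,0,0],"fingers": 0.9},
  {"dp": [0,0,0],"twist": [0,0,0],"fingers": 1},
  {"dp": [0,0,-0.15],"twist": [0,0,0],"fingers": 1},
  {"dp": [0,0,-0.3],"twist": [0,0,0],"fingers": 1},
  {"dp": [0.05,0.1,-0.5],"twist": [0,0,0],"fingers": 1},
  {"dp": [0.1,0.2,-0.7],"twist": [0,0,0],"fingers": 1},
  {"dp": [0.1,0.3,-0.9],"twist": [0,0,0],"fingers": 1},
  {"dp": [0.1,0.3,-0.9],"twist": [0,0,0],"fingers": 1},
  {"dp": [0.1,0.3,-0.9],"twist": [0,0,0],"fingers": 1},
])

```text
clock: 45.1
tool_pos: [574.6, -115.6, 294.4]
orientation: [-0.245, 3.12, -0.007]
wrist_force: [0.5, -0.9, 0.5]
opening: 87.0
gripper_force: 0.0
```

```bash
python3 - <<'E'
from sl import *
s=monitor.observe(); print(s['tool_pos'],s['opening'])
c=np.array([537,-213.4]); u=np.array([np.cos(np.radians(8.76)),np.sin(np.radians(8.76))])
p,T=slices('wrist','w4'); slices('top')
yy,xx=np.mgrid[0:300,300:600]; px=np.c_[xx.ravel(),yy.ravel()]; P=by_depth(p,px,T)
m=(P[:,2]>9)&(P[:,2]<40)&(abs(P[:,1]+40)<40)&(P[:,0]<680)
print('bar',m.sum(),fit(P,m),np.percentile(P[m][:,2],[50,95]))
E
```

```text
[ 574.56489343 -115.57705555  294.43916489] 87.03924018040993
wrist 0.62 [248.  99.] 22.3 [ 456.8 -223.7] [32.5 65.6] 98.55
wrist 0.82 [250. 134.] 22.3 [ 496.7 -218.1] [33.6 66.1] 97.28
wrist 0.9 [251. 168.] 22.4 [ 536.2 -212.1] [33.8 65.4] 100.21
wrist 0.69 [253. 200.] 22.4 [ 576.  -206.1] [31.9 65.1] 98.88
wrist 0.82 [254. 231.] 22.5 [ 615.3 -200. ] [32.1 65.1] 98.98
top 0.56 [428. 276.] 21.3 [ 498.1 -217.8] [30.4 62. ] 100.63
top 0.77 [424. 258.] 20.8 [ 536.7 -212.7] [30.2 63. ] 98.34
top 0.69 [420. 238.] 21.0 [ 575.6 -205.6] [32.6 64.3] 99.25
top 0.76 [415. 223.] 21.2 [ 610.2 -199.5] [60.9 28.4] 90.0
bar 3312 (array([515.2, -40.4]), array([274.9,  22.6]), np.float32(8.88)) [19.23254915 22.12386825]
```

View pics/w4.png

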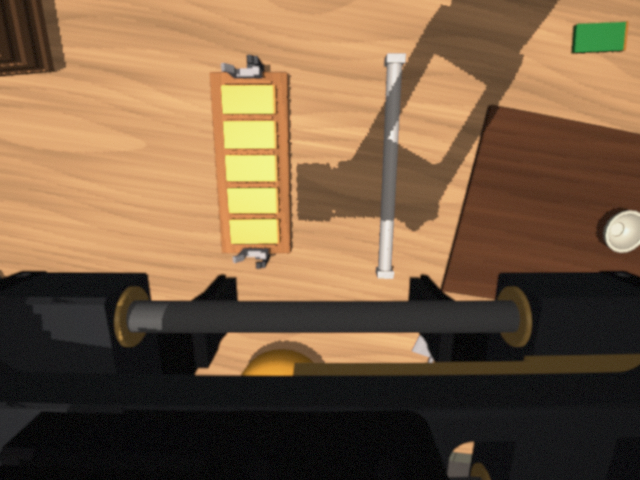

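All five slices lie flat in their slots with tops at z ≈ 22.4, visible at (248,99) through (254,231). The dish is untouched at (625,230), and the bar runs from (395,58) to (385,272). Now for the bar.

```bash
python3 - <<'E'
from h import *
chain((515.5,-40.2,40,98.8))
E
```

```text
-> (515.5, -40.2, 40, 98.8) dp [0.1435, 0.2807, 0.8154] twist [0.0002, -0.0006, 0.0002] rows 6.0
```

Emit:
servo_tool([
  {"dp": [0.148,0.281,0.3],"twist": [0,0,0],"fingers": 0.6},
  {"dp": [0.148,0.281,0.5],"twist": [0,0,0],"fingers": 0.6},
  {"dp": [0.148,0.281,0.7],"twist": [0,0,0],"fingers": 0.6},
  {"dp": [0.148,0.281,0.82],"twist": [0,0,0],"fingers": 0.6},
  {"dp": [0.148,0.281,0.82],"twist": [0,0,0],"fingers": 0.6},
  {"dp": [0.148,0.281,0.82],"twist": [0,0,0],"fingers": 0.6},
  {"dp": [0.148,0.281,0.82],"twist": [0,0,0],"fingers": 0.6},
  {"dp": [0.148,0.281,0.82],"twist": [0,0,0],"fingers": 0.6},
  {"dp": [0.148,0.281,0.82],"twist": [0,0,0],"fingers": 0.6},
  {"dp": [0.148,0.281,0.82],"twist": [0,0,0],"fingers": 0.6},
  {"dp": [0.148,0.281,0.82],"twist": [0,0,0],"fingers": 0.6},
])

```text
clock: 46.4
tool_pos: [516.5, -40.8, 41.6]
orientation: [-0.241, 3.13, -0.001]
wrist_force: [-0.1, -0.7, -0.6]
opening: 52.3
gripper_force: 0.0
```

```bash
python3 - <<'E'
from h import *
s=monitor.observe(); print(s['tool_pos'],s['orientation'])
chain((515.5,-40.2,2.5,98.8))
E
```

```text
[516.51819248 -40.81287174  41.63457664] [-2.41447061e-01  3.12957983e+00 -1.35738523e-03]
-> (515.5, -40.2, 2.5, 98.8) dp [0.0034, 0.0027, 0.1304] twist [-0.0003, 0.0008, 0.0001] rows 1.0
```

Emit:
servo_tool([
  {"dp": [0,0.001,0.06],"twist": [0,0,0],"fingers": 0.6},
  {"dp": [0,0.001,0.1],"twist": [0,0,0],"fingers": 0.6},
  {"dp": [0,0.001,0.124],"twist": [0,0,0],"fingers": 0.6},
  {"dp": [0,0.001,0.124],"twist": [0,0,0],"fingers": 0.6},
  {"dp": [0,0.001,0.124],"twist": [0,0,0],"fingers": 0.6},
  {"dp": [0,0.001,0.124],"twist": [0,0,0],"fingers": 0.6},
], grip_force=60)

```text
clock: 47.0
tool_pos: [515.7, -40.1, 3.5]
orientation: [-0.242, 3.131, -0.0]
wrist_force: [-0.2, -0.6, 0.1]
opening: 52.3
gripper_force: 0.0
```

Emit:
servo_tool([
  {"dp": [0,0,0],"twist": [0,0,0],"fingers": 0},
  {"dp": [0,0,0],"twist": [0,0,0],"fingers": 0},
  {"dp": [0,0,0],"twist": [0,0,0],"fingers": 0},
  {"dp": [0,0,0],"twist": [0,0,0],"fingers": 0},
  {"dp": [0,0,0],"twist": [0,0,0],"fingers": 0},
  {"dp": [0,0,0],"twist": [0,0,0],"fingers": 0},
  {"dp": [0,0,0],"twist": [0,0,0],"fingers": 0},
  {"dp": [0,0,0],"twist": [0,0,0],"fingers": 0},
])

```text
clock: 47.8
tool_pos: [515.2, -40.0, 3.0]
orientation: [0.242, -3.132, -0.0]
wrist_force: [0.1, 0.1, 1.1]
opening: 16.2
gripper_force: 60.0
```

Emit:
servo_tool([
  {"dp": [0,0,-0.08],"twist": [0,0,0],"fingers": 0},
  {"dp": [0,0,-0.16],"twist": [0,0,0],"fingers": 0},
  {"dp": [0,0,-0.24],"twist": [0,0,0],"fingers": 0},
  {"dp": [0,0,-0.28],"twist": [0,0,0],"fingers": 0},
  {"dp": [0,0,-0.28],"twist": [0,0,0],"fingers": 0},
  {"dp": [0,0,-0.28],"twist": [0,0,0],"fingers": 0},
  {"dp": [0,0,-0.28],"twist": [0,0,0],"fingers": 0},
])

```text
clock: 48.5
tool_pos: [513.9, -39.7, 85.3]
orientation: [0.242, -3.13, -0.001]
wrist_force: [-0.0, -0.9, -2.6]
opening: 16.6
gripper_force: 60.0
```

```bash
python3 - <<'E'
from h import *
s=monitor.observe(); print(s['tool_pos'],s['orientation'],s['opening'],s['gripper_force'])
chain((537,-213.4,82,98.76),(537,-213.4,65,98.76))
E
```

```text
[513.94652004 -39.74196738  85.31317119] [ 2.41914574e-01 -3.12963567e+00 -1.31779400e-03] 16.58562150550666 59.99934911727905
-> (537, -213.4, 82, 98.76) dp [0.013, -0.5838, 0.0105] twist [0.0003, -0.0008, 0.0004] rows 4.0
-> (537, -213.4, 65, 98.76) dp [-0.0, -0.0, 0.0567] twist [0.0, -0.0, 0.0] rows 1.0
```

Emit:
servo_tool([
  {"dp": [0.016,-0.15,0],"twist": [0,0,0],"fingers": 0},
  {"dp": [0.016,-0.3,0],"twist": [0,0,0],"fingers": 0},
  {"dp": [0.016,-0.45,0],"twist": [0,0,0],"fingers": 0},
  {"dp": [0.016,-0.55,0],"twist": [0,0,0],"fingers": 0},
  {"dp": [0.016,-0.583,0],"twist": [0,0,0],"fingers": 0},
  {"dp": [0.016,-0.583,0.04],"twist": [0,0,0],"fingers": 0},
  {"dp": [0.016,-0.583,0.08],"twist": [0,0,0],"fingers": 0},
  {"dp": [0.016,-0.583,0.08],"twist": [0,0,0],"fingers": 0},
  {"dp": [0.016,-0.583,0.08],"twist": [0,0,0],"fingers": 0},
  {"dp": [0.016,-0.583,0.08],"twist": [0,0,0],"fingers": 0},
  {"dp": [0.016,-0.583,0.08],"twist": [0,0,0],"fingers": 0},
  {"dp": [0.016,-0.583,0.08],"twist": [0,0,0],"fingers": 0},
])

```text
clock: 49.7
tool_pos: [537.8, -213.5, 63.6]
orientation: [-0.243, 3.131, -0.001]
wrist_force: [-0.9, -0.5, -1.5]
opening: 16.8
gripper_force: 60.0
```

```bash
python3 - <<'E'
from h import *
s=monitor.observe(); print(s['tool_pos'],s['orientation'],s['opening'],s['gripper_force'],s['wrist_force'],s['wrist_torque'])
p=optics.snapshot('scene'); cv2.imwrite('pics/s3.png',cv2.resize(p['color'][100:300,170:370,::-1],(600,600)))
T=pose(p)
for d in spotter.cut_out(p,'bar')[:1]:
    ys,xs=np.nonzero(d['region']); P=by_depth(p,np.c_[xs,ys],T); P=P[(P[:,2]>50)&(P[:,2]<100)]
    c=P.mean(0); u=np.linalg.svd(P-c,full_matrices=False)[2][0]; u*=np.sign(u[0]); t=(P-c)@u
    print(len(P),c,u,'az',np.degrees(np.arctan2(u[1],u[0])),'pitch',np.degrees(np.arcsin(u[2])),c+u*t.min(),c+u*t.max())
chain((537,-213.4,30,98.76))
E
```

```text
[ 537.75107715 -213.51044711   63.55210655] [-2.42784972e-01  3.13126203e+00 -9.89388358e-04] 16.787792479136424 59.99943137168884 [-0.89074205 -0.49682591 -1.53505768] [ 0.04349434  0.04695743 -0.03493504]
505 [ 595.93207678 -203.69931357   78.43835023] [ 0.98699124  0.16031478 -0.01214369] az 9.225853893015307 pitch -0.6957990944956992 [ 402.20864854 -235.16537697   80.82187353] [ 678.19167388 -190.3380711    77.42624928]
-> (537, -213.4, 30, 98.76) dp [0.0019, 0.0011, 0.1113] twist [-0.0002, 0.0002, 0.0005] rows 1.0
```

View pics/s3.png

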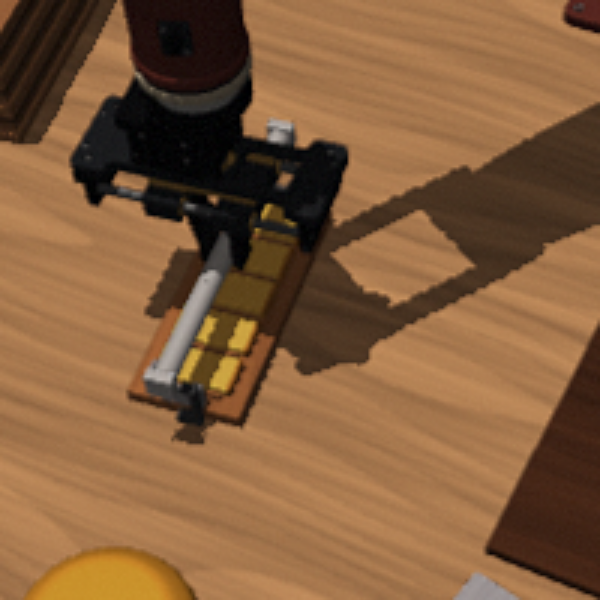

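The bar is held level over the forks, with its near collar at (163,383) just beyond the fork. I'll press it down slowly.

Emit:
servo_tool([
  {"dp": [0,0.001,0.02],"twist": [0,0,0],"fingers": 0},
  {"dp": [0,0.001,0.04],"twist": [0,0,0],"fingers": 0},
  {"dp": [0,0.001,0.06],"twist": [0,0,0],"fingers": 0},
  {"dp": [0,0.001,0.075],"twist": [0,0,0],"fingers": 0},
  {"dp": [0,0.001,0.09],"twist": [0,0,0],"fingers": 0},
  {"dp": [0,0.001,0.1],"twist": [0,0,0],"fingers": 0},
  {"dp": [0,0.001,0.108],"twist": [0,0,0],"fingers": 0},
  {"dp": [0,0.001,0.108],"twist": [0,0,0],"fingers": 0},
  {"dp": [0,0.001,0.108],"twist": [0,0,0],"fingers": 0},
])

```text
clock: 50.7
tool_pos: [536.8, -213.0, 30.0]
orientation: [0.242, -3.131, -0.001]
wrist_force: [2.0, -0.6, -2.1]
opening: 16.5
gripper_force: 60.0
```

```bash
python3 - <<'E'
from h import *
s=monitor.observe(); print(s['tool_pos'],s['orientation'],s['opening'],s['gripper_force'],s['wrist_force'],s['wrist_torque'])
p=optics.snapshot('scene'); cv2.imwrite('pics/s4.png',cv2.resize(p['color'][100:300,170:370,::-1],(600,600),interpolation=cv2.INTER_CUBIC))
E
```

```text
[ 536.84033782 -213.02732629   29.97755233] [ 2.41734517e-01 -3.13147079e+00 -1.00867950e-03] 16.491592319138345 60.004804730415344 [ 2.0439029  -0.56830213 -2.08536998] [-0.13399245 -0.21508631 -0.0869679 ]
```

View pics/s4.png

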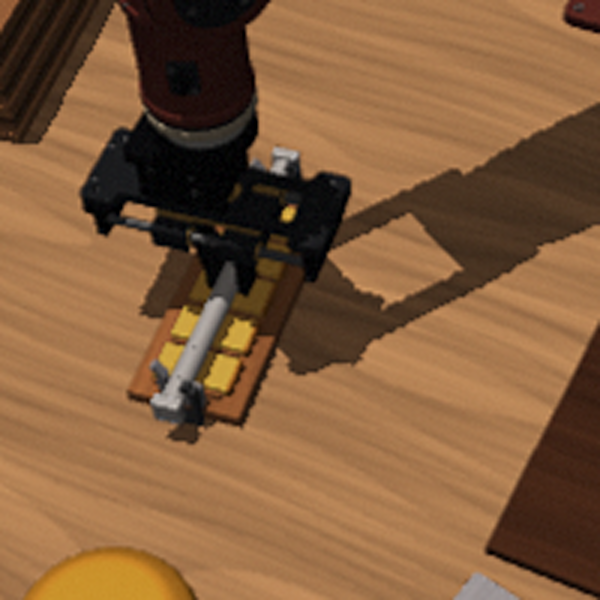

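The bar is between the prongs at both ends. I'll press another 2 mm to confirm it has reached the fork floor.

Emit:
servo_tool([
  {"dp": [0,0,0.003],"twist": [0,0,0],"fingers": 0},
  {"dp": [0,0,0.006],"twist": [0,0,0],"fingers": 0},
  {"dp": [0,0,0.006],"twist": [0,0,0],"fingers": 0},
  {"dp": [0,0,0.006],"twist": [0,0,0],"fingers": 0},
])

```text
clock: 51.15
tool_pos: [537.0, -213.1, 29.8]
orientation: [0.242, -3.131, -0.001]
wrist_force: [-4.9, 1.6, 9.3]
opening: 16.3
gripper_force: 60.0
```

Emit:
servo_tool([
  {"dp": [0,0,0.005],"twist": [0,0,0],"fingers": 0},
  {"dp": [0,0,0.005],"twist": [0,0,0],"fingers": 0},
  {"dp": [0,0,0.005],"twist": [0,0,0],"fingers": 0},
])

```text
clock: 51.45
tool_pos: [537.0, -213.1, 29.6]
orientation: [0.242, -3.131, -0.001]
wrist_force: [-8.6, 2.8, 19.5]
opening: 16.4
gripper_force: 60.0
```

Emit:
servo_tool([
  {"dp": [0,0,-0.006],"twist": [0,0,0],"fingers": 0},
  {"dp": [0,0,-0.006],"twist": [0,0,0],"fingers": 0.3},
  {"dp": [0,0,-0.006],"twist": [0,0,0],"fingers": 0.45},
  {"dp": [0,0,-0.006],"twist": [0,0,0],"fingers": 0.6},
  {"dp": [0,0,-0.006],"twist": [0,0,0],"fingers": 0.6},
  {"dp": [0,0,-0.1],"twist": [0,0,0],"fingers": 0.6},
  {"dp": [0,0,-0.3],"twist": [0,0,0],"fingers": 0.6},
  {"dp": [0,0.1,-0.5],"twist": [0,0,0],"fingers": 0.6},
  {"dp": [-0.1,0.25,-0.7],"twist": [0,0,0],"fingers": 0.6},
  {"dp": [-0.15,0.3,-0.85],"twist": [0,0,0],"fingers": 0.6},
  {"dp": [-0.15,0.3,-0.85],"twist": [0,0,0],"fingers": 0.6},
  {"dp": [-0.15,0.3,-0.85],"twist": [0,0,0],"fingers": 0.6},
])

```text
clock: 52.65
tool_pos: [571.7, -115.8, 289.8]
orientation: [-0.246, 3.121, -0.006]
wrist_force: [0.8, -0.2, 1.8]
opening: 52.1
gripper_force: 0.0
```

```bash
python3 - <<'E'
from sl import *
s=monitor.observe(); print(s['tool_pos'],s['opening'],s['wrist_force'])
p,T=slices('wrist')
cv2.imwrite('pics/w5.png',cv2.resize(p['color'][40:290,170:370,::-1],None,fx=2.4,fy=2.4,interpolation=cv2.INTER_CUBIC))
for d in spotter.spot_point(p,'bar')[:2]: print('bar',d)
for d in spotter.cut_out(p,'bar')[:1]:
    ys,xs=np.nonzero(d['region']); P=by_depth(p,np.c_[xs,ys],T); P=P[(P[:,2]>35)]
    u=np.array([np.cos(np.radians(8.76)),np.sin(np.radians(8.76))]); t=(P[:,:2]-[537,-213.4])@u; n=(P[:,:2]-[537,-213.4])@[-u[1],u[0]]
    for a in (-125,-90,-50,0,50,90,125):
        m=abs(t-a)<6; print(a,m.sum(),np.percentile(P[m,2],95).round(1) if m.any() else '',n[m].mean().round(1) if m.any() else '')
    print('ext',t.min(),t.max())
for d in spotter.spot_point(p,'dish')[:1]: print('dish',d)
E
```

```text
[ 571.73508198 -115.83089628  289.83368967] 52.07979903279477 [ 0.75008594 -0.22952681  1.78462184]
wrist 0.63 [249. 101.] 22.4 [ 456.3 -224.1] [33.3 65.4] 98.59
wrist 0.57 [251. 137.] 22.4 [ 496. -218.] [31.3 64.3] 98.75
wrist 0.77 [252. 171.] 22.5 [ 535.7 -212.1] [31.7 63.3] 97.73
wrist 0.86 [253. 203.] 22.5 [ 576.3 -206.2] [31.7 65. ] 98.93
wrist 0.9 [254. 234.] 22.5 [ 615.4 -200.6] [31.9 63.6] 99.03
bar {'point': [539.8, -210.8, 38.7], 'confidence': 0.55}
bar {'point': [615.6, -196.2, 14.8], 'confidence': 0.47}
dish {'point': [539.9, 278.0, 12.2], 'confidence': 0.8}
```

View pics/w5.png

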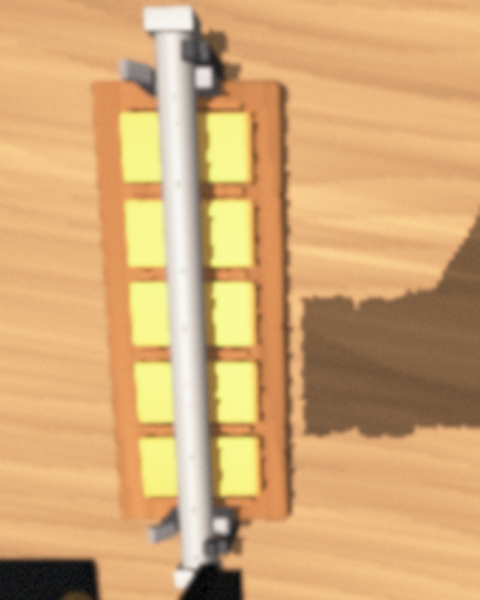

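The bar lies in both forks, with the jaw noses at (200,55) and (215,545) over its flank and all five slices centred. One last check is the bar's height along its length.

```bash
python3 - <<'E'
from sl import *
s=monitor.observe(); print(s['clock'],s['tool_pos'],s['wrist_force'])
p=optics.snapshot('wrist'); T=pose(p,s)
yy,xx=np.mgrid[20:300,200:300]; P=by_depth(p,np.c_[xx.ravel(),yy.ravel()],T)
u=np.array([np.cos(np.radians(8.76)),np.sin(np.radians(8.76))]); q=P[:,:2]-[537,-213.4]; t=q@u; n=q@[-u[1],u[0]]
for a in (-133,-95,-50,0,50,95,125):
    m=(abs(t-a)<3)&(abs(n)<7)&(P[:,2]>25); print(a,m.sum(),np.percentile(P[m,2],[50,90]).round(1) if m.any() else '')
for a in (-118,118):
    m=(abs(t-a)<5)&(n>6)&(n<25)&(P[:,2]>46); print('nose',a,m.sum(),P[m,2].max().round(1) if m.any() else '',np.percentile(n[m],[2,50,98]).round(1) if m.any() else '')
E
```

```text
52.9 [ 566.68500782 -117.66804737  279.80820907] [ 0.32203844 -0.24517461 -0.91316612]
-133 78 [49.3 50.3]
-95 69 [46.3 47.7]
-50 70 [46.6 47.8]
0 59 [46.5 47.8]
50 59 [46.4 48.1]
95 51 [46.6 47.8]
125 12 [46.2 47.1]
nose -118 92 53.0 [ 6.5 12.4 18.1]
nose 118 0
```

```bash
python3 -c "
from cell import bot; print(bot.sign_off())"
```

```text
the job is handed in; nothing more can be done
None
```

The job is handed in: all five slices lie flat and centred in their own slots, the bar is back level in both forks with the jaw over it (its far-end nose was too hidden to measure), and the dish is still on the board.

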